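# Height check of a packed sampling kit under the parcel gauge

### The job

Check that the flat kit carton lying askew at the entry of the parcel gauge passes the height limit. Before it goes under the bar, stand the specimen pot that was left between the exit rails upright in the grey tray with the other two, and swing the carton square by pushing at its rear corner, its opposite front corner bearing on the front guide pin, until its long side lies against both pins. Then push the carton along the board under the bar until all of it has come out beyond the bar, still flat between the rails, without knocking the bar, tipping the carton or a pot, or shifting anything else.

Things in the scene. Friction and masses are not known exactly. Their poses are not given: they have to be found in the camera images.
- gauge: Parcel height gauge fixed to the bench: grey board with a bridge across it. Origin on the bench straight below the bar, on the lane's middle line; x = push direction (entry -x, exit +x), y = left of the push, z up. Board: x -225 to 175 mm, y -90 to 110, top at z 12. Square posts 16 mm thick (feet 40 x 24 x 6) at x 0, y -78 and +78, up to z 112.
- pin_front (a point): Front guide pin of the gauge, fixed, upright, 10 mm across, rising 30 mm above the board. The point is the foot of its axis on the board: gauge x -90, y -55 mm. A carton side lying against the pins is at gauge y -50.
- pin_rear (a point): Rear guide pin, the same: foot of its axis on the board at gauge x -150, y -55 mm.
- exit_mid (a point): Middle of the exit lane on the board, gauge x 80, y -1 mm. Fixed aluminium rails 4 mm thick, 16 mm above the board, run along both sides: inner faces at gauge y -51 (right) and +49 (left), from x -20 to 168; at the entry end each flares outward by 9 mm over another 25 mm.
- bar: The gauge's fixed bridge bar, a round steel bar 10 mm across, along the gauge's y from post to post. Origin at the middle of the bar, 73 mm above the bench: its underside is 56 mm above the board. Clamp blocks and small black knobs hold it at the posts (out to y +-104 mm).
- carton: Flat closed kit carton of brown board, 120 long x 90 wide x 50 mm high, about 0.24 kg, loose on the entry half of the gauge's board, turned clockwise (seen from above) by 14 to 43 degrees from the push direction. Its origin is its lower front right corner, which starts near the gauge's front pin; its x axis runs forward along the long sides (body lies from x -120 to 0), y across to its left (body from y 0 to 90), z up.
- carton_rear_right (a point): Lower rear right corner of the carton.
- carton_rear_left (a point): Lower rear left corner of the carton, diagonally opposite to its origin.
- pot: Specimen pot left standing between the gauge's exit rails, on the board: clear body 44 mm across, ribbed red screw cap 48 mm across from 50 mm up to 65 mm, about 60 g. Origin at the centre of its underside, z up.
- tray: Open grey tray, fixed, outside 220 x 130 x 30 mm high, walls and floor 4 mm. Origin at the centre of its underside, x along its length. The two pots in it stand in the half towards +x and near the middle; the end towards -x is free.
- pot_b: Pot of the same kind, standing in the tray. Origin at the centre of its underside. Leave it.
- pot_c: Pot of the same kind, standing in the tray. Origin at the centre of its underside. Leave it.
- bottle: White bottle, 56 mm across, 150 mm high, standing beside the gauge. Bystander. Origin at the centre of its underside.
- tape_roll: Roll of brown tape, 90 mm across, 25 mm high, lying beside the gauge. Bystander. Origin at the centre of its underside.
- tube_rack: White tube rack with eight blue-capped tubes, 105 (x) x 45 x 98 mm high, beside the gauge. Bystander. Origin at the centre of its underside.
- tall_carton: Tall white kit carton with a brown lid, 150 (x) x 110 x 102 mm high. Bystander. Origin at the centre of its underside.
There are look-alikes about, which are no part of the job. What is shaped like the carton but orange is not meant.

How it is judged:
On the way, in this order (a step that is already met when the one before it is completed fails the run):
1. the pot stands in the tray and the carton, still before the bar, lies square against both guide pins (its side within 5 mm of the line of the pins at both corners) (x of pot in the frame of tray between -0.09 and 0.09 m and y of pot in the frame of tray between -0.05 and 0.05 m and z of pot in the frame of tray below 0.01 m and angle between pot's own z axis and vertical below 0.1 rad and y of each of carton, carton_rear_right in the frame of gauge below -0.045 m and x of carton in the frame of gauge below -0.01 m and z of carton in the frame of gauge between 0.008 and 0.016 m and z of carton_rear_left in the frame of gauge between 0.008 and 0.016 m), for 0.2 s.
2. the whole carton has passed under the bar and lies flat between the exit rails (x of each of carton_rear_right, carton_rear_left in the frame of gauge above 0.006 m and x of carton in the frame of gauge below 0.172 m and y of carton in the frame of gauge between -0.06 and 0.06 m and y of carton_rear_left in the frame of gauge between -0.06 and 0.06 m and z of carton in the frame of gauge between 0.008 and 0.016 m and z of carton_rear_left in the frame of gauge between 0.008 and 0.016 m), for 0.2 s.
At the end, for the whole second after the job is handed in: The carton rests flat on the board between the exit rails with both rear corners beyond the bar (at least 6 mm past the bar's middle line) and its front still on the board (front at most 172 mm past it); the pot stands upright (within 0.1 rad) on the floor of the tray; carton and pot are at rest (all of step 2 and x of pot in the frame of tray between -0.09 and 0.09 m and y of pot in the frame of tray between -0.05 and 0.05 m and z of pot in the frame of tray below 0.01 m and angle between pot's own z axis and vertical below 0.1 rad and linear speed of each of carton, pot below 0.01 m/s); the robot touches nothing.
It fails at once if the bar is knocked (more than 10 N) (contact force between bar and anything else above 10 N).
It fails at once if the carton is tipped (more than 0.2 rad) (angle between carton's own z axis and vertical above 0.2 rad).
It fails at once if a pot is tipped over (more than 0.6 rad) (angle between any of pot, pot_b, pot_c's own z axis and vertical above 0.6 rad).
It fails at once if something else on the bench is shifted (more than 20 mm) (distance of any of bottle, tape_roll, tube_rack, tall_carton, pot_b, pot_c from where it was at the start of the episode above 0.02 m).
It also fails if it takes over 61 s, if anything falls off the work surface, if the arm or the gripper's body presses on something with over 40 N, if the wrist force passes 120 N, or if a joint passes its speed limit or range.

### The arm

A 6-joint arm with a two-finger parallel gripper is mounted at the origin on the work surface. World frame = base frame: x ahead of the robot, y to its left, z up, the work surface at z = 0. Lengths are in m, angles in rad, forces in N, time in s.
With the tool pointing down it reaches from about 0.425 to 0.925 m from the base axis. Payload 12.5 kg.
Tool frame: the origin (TCP) lies midway between the tips of the shut fingers; the grasp point (between the pads) lies 19 mm behind it; x points along the fingers, z is the direction in which the jaws open and shut, and the axes are right-handed (so a half turn about x gives the same grasp; the last joint's range is limited). The gripper opens to 85 mm and grips with 20 to 120 N. Pads are 22 mm wide; open, the fingers measure 114 mm over their backs; the gripper's body (76 mm by 85 mm) begins 54 mm behind the grasp point. The pads swing forward as they close: fully open they stand 13 mm farther back than shut.
Start: joints at [-1.453, 0.491, 1.559, -0, 1.092, -0.106], TCP at [0.139, -0.609, 0.231] pointing down, gripper open.
Joint ranges: [-3.1, 3.1], [-0.84, 2.19], [0.05, 2.79], [-1.13, 4.28], [0.06, 2.93], [-2.69, 2.69]. Speed limits (rad/s): [2.22, 2.22, 2.79, 3.14, 3.14, 3.14].

### API

Orientations are given as [roll, pitch, yaw] about the fixed x, y, z axes, in that order (R = Rz(yaw) Ry(pitch) Rx(roll)).
In Python, from bench import arm gives the robot as it stands.
- The arm moves only by the tool arm_command, never from a script. Its argument "targets" is text: rows parted by semicolons, each of 6 numbers parted by spaces: the shift along the tool's x, y, z in mm, then the turn, a rotation vector about the tool's x, y, z in rad. In form: dx dy dz rx ry rz; .... A call has 1 to 12 rows; each row shifts and turns the commanded pose from where the row before left it, along the tool's axes as they then stand; what a row does not reach is not made up. A row lasts 1/10 s, in which the tool goes at most 50 mm and 8.59 degrees, less where a joint would pass 70% of its speed; a pose out of reach is approached as far as the arm can. A call with a gripper value outside its range is refused whole. "gripper" is the opening, from 0 (shut) to 1 (fully open), set as the call begins (left out, the last holds). The fingers move at their own pace and stop on an object; "squeeze" is the grip in N (left out, the last holds). Time passes only in rows, so rows that do not move let the fingers close. It gives the time, the measured TCP pose, the force and the opening at its end, in the units of the state.
- arm.sense(): the state, without advancing time (a new reading comes with each control period).
- arm.get_image(name): name is "scene" or "side" or "wrist"; returns (picture, depth): 400x640x3 uint8, red, green, blue; 400x640 float32, m along the optical axis (not along the pixel's ray), 0 where there is no reading.
- arm.calibration(name): a dict with "camera_matrix" (3x3 intrinsics, pixels), "world_from_camera" (4x4, takes a point from camera to world coordinates); the wrist camera has in their place "T_tool_cam" (4x4, takes a point from camera to tool coordinates, whose origin is the TCP and whose axes are the tool frame's). Camera axes: x right, y up, looking along -z (the intrinsics and any distortion apply to the point x, -y, -z); pixel columns grow to the right and rows downward; lengths in m; the calibration is good to about 2 mm. A picture is of the moment at which its call begins: read the wrist's pose just before it. calibration takes no time and is no camera call.
- arm.finish_job(): hands the job in, once; it reports no verdict.
Trained networks look in the newest picture that a camera, given by its name, has taken for a name from the list of things; names that differ only in an ending like _2 or _b are one class to them, and where a whole thing is asked for, a point or a joint stands for the part that bears it (a point fixed in the world has none). Each returns a list of dicts, best first, with "conf" (0 to 1); they miss things now and then, are a little off and sometimes report something else, mostly with a low value. They report only what shows in the picture. A call takes as long as a camera call. They do not tell look-alikes from the thing itself.
- arm.trace(label, camera): "region" (400x640 bool, what is visible of it) and "at" ([column, row] in pixels, amid what is visible of it).
The state is a dict: "time_s": time; "joints": joint angles; "joint_velocities": joint speeds; "effort": joint torques, N m; "eef_pos": TCP position; "ee_rot": TCP orientation; "wrist_force": force on the tool from outside, world axes, zero at the start; "torque": the same for the moment, N m; "grip_width": finger opening in m.
Only numpy, scipy, OpenCV 4.12 (cv2) and the standard library are available. Lean on these libraries where they do the work, as an engineer would, in place of code of your own. Each camera call takes 0.05 s, during which the arm holds its last target.

## Working session

There is one attempt and no reset: what is moved stays moved. The work goes in short steps, Python scripts to look and compute and a tool call to move; the robot and the scene stay as the last step left them, time stands still between calls to the robot, and variables do not carry over. Pictures are saved under pics/ and viewed, and the job is handed in when it is done.

Besides the shell and the picture viewer there is one more tool, called after "Request:" as name(argument=value, ...), one argument or row to a line, values as JSON. arm_command: Moves the arm, as the interface text tells. Its arguments: {"type":"object","properties":{"targets":{"type":"string"},"gripper":{"type":"number"},"squeeze":{"type":"number"}},"required":["targets"]}

```bash
ls; mkdir -p pics; python3 - <<'E'
from bench import arm
import cv2, numpy as np
s=arm.sense(); print({k:np.round(v,4).tolist() for k,v in s.items()})
for n in ["scene","side","wrist"]:
    im,d=arm.get_image(n); cv2.imwrite(f"pics/{n}0.png",im[:,:,::-1]); np.save(f"pics/{n}0d.npy",d)
    c=arm.calibration(n); print(n,{k:np.round(v,4).tolist() for k,v in c.items()})
E
```

```text
pics
{'time_s': 0.0, 'joints': [-1.4526, 0.4916, 1.5594, 0.0, 1.0917, -0.1056], 'joint_velocities': [-0.0011, -0.0012, 0.0014, -0.0012, 0.0011, 0.0003], 'effort': [0.0042, -61.8446, -26.1591, 0.0, 0.0041, -0.0], 'eef_pos': [0.1387, -0.6092, 0.2307], 'ee_rot': [3.019, 1.5697, 1.672], 'wrist_force': [0.9092, -0.4348, 0.6303], 'torque': [0.0087, 0.0276, 0.0411], 'grip_width': 0.0855}
scene {'camera_matrix': [[486.9299, 0.0, 323.1679], [0.0, 486.9299, 208.6631], [0.0, 0.0, 1.0]], 'world_from_camera': [[0.1947, -0.8139, 0.5475, 1.3967], [0.9808, 0.1685, -0.0982, -0.147], [-0.0123, 0.5561, 0.8311, 1.274], [0.0, 0.0, 0.0, 1.0]]}
side {'camera_matrix': [[443.2976, 0.0, 315.2881], [0.0, 443.2976, 194.3483], [0.0, 0.0, 1.0]], 'world_from_camera': [[-0.9996, 0.0253, -0.0084, 0.5659], [-0.0241, -0.721, 0.6925, 0.9052], [0.0114, 0.6925, 0.7214, 1.0277], [0.0, 0.0, 0.0, 1.0]]}
wrist {'camera_matrix': [[306.7833, 0.0, 319.5139], [0.0, 306.7833, 202.3525], [0.0, 0.0, 1.0]], 'T_tool_cam': [[0.0008, 0.2985, -0.9544, -0.1428], [0.0, 0.9544, 0.2985, 0.0764], [1.0, -0.0002, 0.0007, -0.0004], [0.0, 0.0, 0.0, 1.0]]}
```

View pics/scene0.png

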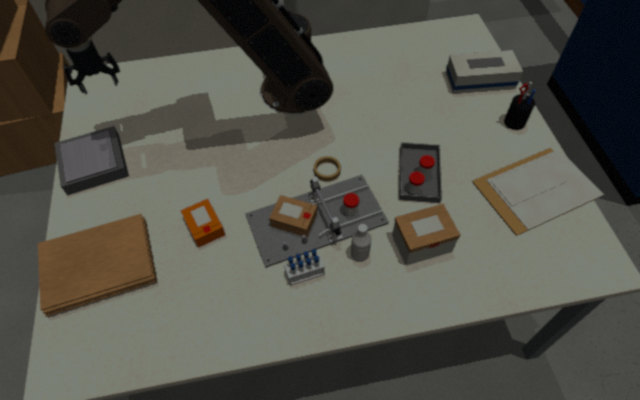

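View pics/side0.png

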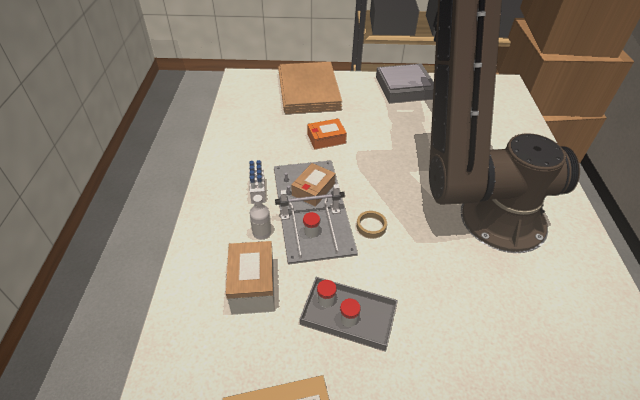

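View pics/wrist0.png

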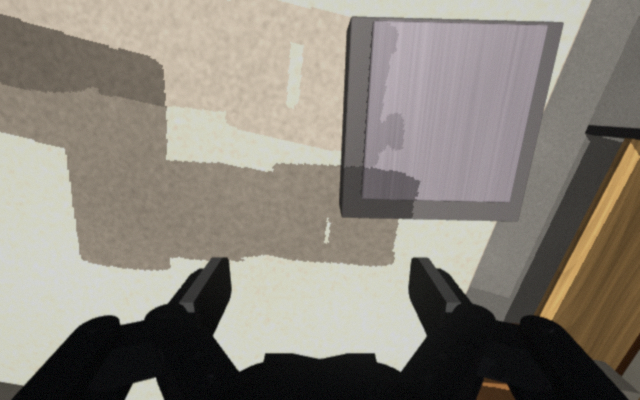

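The brown carton is at scene (295,215) and the orange look-alike at (203,222). The pot on the gauge is at (351,202), and the tray with its two pots is at (420,170). Next I'll measure them.

```bash
cat > h.py <<'E'
import numpy as np, cv2
from bench import arm
from scipy.spatial.transform import Rotation as R
def tcp(s): 
    T=np.eye(4); T[:3,:3]=R.from_euler('xyz',s['ee_rot']).as_matrix(); T[:3,3]=s['eef_pos']; return T
def look(n):
    s=arm.sense(); im,d=arm.get_image(n); c=arm.calibration(n)
    W=c['world_from_camera'] if n!='wrist' else tcp(s)@np.array(c['T_tool_cam'])
    return im,d,np.array(c['camera_matrix']),np.array(W)
def cloud(d,K,W):
    v,u=np.mgrid[:400,:640]
    P=np.stack([(u-K[0,2])/K[0,0]*d,-(v-K[1,2])/K[1,1]*d,-d],-1)
    P=P@W[:3,:3].T+W[:3,3]; P[d<=0]=np.nan; return P
def ray(uv,K,W,z):
    r=np.array([(uv[0]-K[0,2])/K[0,0],-(uv[1]-K[1,2])/K[1,1],-1.0]); r=W[:3,:3]@r
    return W[:3,3]+r*(z-W[2,3])/r[2]
def proj(p,K,W):
    q=W[:3,:3].T@(np.asarray(p)-W[:3,3]); return np.array([K[0,0]*q[0]/-q[2]+K[0,2],K[1,1]*-q[1]/-q[2]+K[1,2]])
E
python3 - <<'E'
from h import *
for n in ["scene","side"]:
    im,d,K,W=look(n); P=cloud(d,K,W); np.savez(f"pics/{n}1.npz",im=im,d=d,K=K,W=W,P=P)
    print(n)
    for l in ["gauge","carton","pot","tray","bar","bottle","tape_roll","tube_rack","tall_carton","pin_front","pin_rear","exit_mid","carton_rear_right","carton_rear_left"]:
        for t in arm.trace(l,n)[:4]:
            m=t['region']; p=P[m]; p=p[~np.isnan(p[:,0])]
            print(l,round(t['conf'],2),np.round(t['at']),m.sum(),np.round(np.median(p,0),3) if len(p) else None, np.round(np.percentile(p,[2,98],axis=0).ravel(),3) if len(p) else None)
            np.save(f"pics/{n}_{l}.npy",m) if t is not None and not __import__('os').path.exists(f"pics/{n}_{l}.npy") else 0
print(arm.sense()['time_s'])
E
```

```text
scene
gauge 0.65 [321. 220.] 5558 [ 0.617 -0.007  0.012] [ 0.479 -0.218  0.005  0.71   0.169  0.088]
carton 0.98 [296. 212.] 1425 [ 0.6   -0.096  0.06 ] [ 0.532 -0.16   0.012  0.652 -0.028  0.066]
carton 0.8 [203. 222.] 1286 [ 0.566 -0.363  0.048] [ 0.491 -0.414  0.003  0.616 -0.312  0.054]
pot 0.84 [428. 163.] 249 [0.497 0.352 0.065] [0.468 0.333 0.014 0.511 0.374 0.073]
pot 0.58 [420. 182.] 300 [0.554 0.299 0.064] [0.525 0.281 0.006 0.568 0.324 0.072]
tray 0.81 [419. 168.] 1769 [0.479 0.343 0.005] [ 0.371  0.259 -0.002  0.603  0.423  0.031]
bar 0.56 [334. 214.] 156 [0.639 0.006 0.078] [ 0.527 -0.022  0.066  0.699  0.027  0.083]
bar 0.34 [324. 220.] 5631 [ 0.616 -0.008  0.012] [ 0.478 -0.218  0.004  0.711  0.169  0.093]
bar 0.27 [359. 242.] 673 [0.751 0.073 0.087] [ 0.668  0.051 -0.001  0.765  0.12   0.151]
bottle 0.56 [360. 246.] 612 [0.752 0.073 0.092] [0.725 0.051 0.007 0.765 0.102 0.151]
tape_roll 0.66 [322. 175.] 313 [0.421 0.045 0.02 ] [0.372 0.003 0.002 0.456 0.085 0.028]
tube_rack 0.97 [304. 269.] 966 [ 0.78  -0.091  0.053] [ 0.72  -0.141 -0.     0.794 -0.04   0.1  ]
tube_ra
[... 2764 characters left out ...]
rear 0.81 [320. 224.] 4885 [0.582 0.04  0.011] [ 0.471 -0.212  0.005  0.699  0.179  0.091]
exit_mid 0.67 [319. 223.] 4845 [0.583 0.042 0.011] [ 0.47  -0.212  0.005  0.699  0.178  0.09 ]
exit_mid 0.65 [310. 225.] 373 [0.586 0.097 0.071] [0.565 0.038 0.011 0.608 0.108 0.079]
carton_rear_right 0.82 [318. 182.] 1115 [ 0.584 -0.078  0.059] [ 0.522 -0.149  0.015  0.647 -0.024  0.065]
carton_rear_right 0.8 [327. 136.] 885 [ 0.544 -0.341  0.046] [ 0.481 -0.412  0.004  0.608 -0.306  0.052]
carton_rear_left 0.8 [329. 131.] 913 [ 0.547 -0.34   0.045] [ 0.481 -0.41  -0.     0.608 -0.306  0.052]
carton_rear_left 0.61 [318. 184.] 1069 [ 0.586 -0.076  0.059] [ 0.525 -0.147  0.017  0.647 -0.024  0.065]
1.65
```

```bash
cat > fit.py <<'E'
from h import *
def rect(pts): 
    r=cv2.minAreaRect((pts[:,:2]*1000).astype(np.float32)); return r, cv2.boxPoints(r)
def fitdist(pts,L,Wd,x0):
    # robust fit of filled rectangle LxWd (mm) to points via occupancy: minimise outside distance + corners coverage
    pass
if __name__=="__main__":
    for n in ["scene","side"]:
        z=np.load(f"pics/{n}1.npz"); P=z['P']; X,Y,Z=P[...,0],P[...,1],P[...,2]
        b=(Z>.006)&(Z<.018)&(X>.44)&(X<.74)&(Y>-.27)&(Y<.22)
        b=cv2.morphologyEx(b.astype(np.uint8),cv2.MORPH_OPEN,np.ones((3,3)))>0
        print(n,"board",*rect(P[b]))
        c=(Z>.052)&(Z<.070)&(X>.5)&(X<.68)&(Y>-.2)&(Y<-.015)&np.load(f"pics/{n}_carton.npy" if n=="scene" else f"pics/{n}_carton_rear_right.npy")
        print("cartontop",np.median(Z[c]),*rect(P[c]))
        t=(Z>.024)&(Z<.036)&(X>.34)&(X<.64)&(Y>.22)&(Y<.46)
        print("tray rim",*rect(P[t]))
        hsv=cv2.cvtColor(z['im'],cv2.COLOR_RGB2HSV)
        red=((hsv[...,0]<6)|(hsv[...,0]>174))&(hsv[...,1]>170)&(hsv[...,2]>70)
        N,lab,st,ce=cv2.connectedComponentsWithStats(red.astype(np.uint8))
        for i in range(1,N):
            if st[i,4]>60:
                p=P[lab==i]; q=p[p[:,2]>np.nanmedian(p[:,2])-.004]
                (cc,r)=cv2.minEnclosingCircle((q[:,:2]*1000).astype(np.float32)); print("red",ce[i],st[i,4],np.round(cc,1),round(r,1),np.round(np.nanmedian(q,0),4))
E
python3 fit.py
python3 - <<'E'
import cv2
im=cv2.imread('pics/scene0.png'); cv2.imwrite('pics/scene0c.png',cv2.resize(im[150:290,235:395],None,fx=5,fy=4.2,interpolation=cv2.INTER_CUBIC)[:600,:800])
im=cv2.imread('pics/side0.png'); cv2.imwrite('pics/side0c.png',cv2.resize(im[150:275,220:400],None,fx=4.4,fy=4.4,interpolation=cv2.INTER_CUBIC)[:600,:800])
E
```

```text
scene board ((591.0518188476562, -23.886932373046875), (204.08074951171875, 401.15716552734375), 10.553008079528809) [[ 454.00238  154.61084]
 [ 527.47235 -239.76111]
 [ 728.10126 -202.3847 ]
 [ 654.6313   191.98724]]
cartontop 0.06107130800405014 ((588.1368408203125, -93.93476867675781), (121.71072387695312, 95.56428527832031), 59.97869873046875) [[ 516.31793  -122.719284]
 [ 599.0612   -170.5322  ]
 [ 659.95575   -65.15025 ]
 [ 577.21246   -17.337341]]
tray rim ((487.2771301269531, 340.31488037109375), (130.1953125, 225.11212158203125), 72.93473052978516) [[360.57318 311.1142 ]
 [575.7738  245.05261]
 [613.9811  369.51556]
 [398.78046 435.57715]]
red [426.90909091 160.76515152] 132 [488.6 355.1] 23.9 [0.4893 0.3542 0.068 ]
red [416.72297297 177.27702703] 148 [544.7 303.5] 24.2 [0.5464 0.3036 0.0682]
red [350.91719745 199.50955414] 157 [590.9  84.5] 25.0 [0.5923 0.083  0.0763]
side board ((587.3814086914062, -23.440643310546875), (200.15289306640625, 403.9078063964844), 10.687082290649414) [[ 451.58948  156.45161]
 [ 526.4922  -240.45027]
 [ 723.17334 -203.3329 ]
 [ 648.2706   193.56898]]
cartontop 0.060168182366507006 ((584.3341064453125, -91.7275161743164), (125.67093658447266, 92.12740325927734), 57.523048400878906) [[ 511.73428  -120.00161 ]
 [ 589.4536   -169.47037 ]
 [ 656.93396   -63.453423]
 [ 579.2146    -13.984665]]
tray rim ((483.2459716796875, 341.10723876953125), (133.4949493408203, 220.0304718017578), 72.9556655883789) [[358.49835 309.53818]
 [568.8647  245.0447 ]
 [607.9936  372.6763 ]
 [397.62726 437.1698 ]]
red [310.91719745 218.40764331] 157 [586.2  84.4] 24.1 [0.5868 0.0874 0.0756]
red [326.40692641 287.62337662] 231 [541.3 305.8] 23.3 [0.5424 0.3055 0.0682]
red [349.87795276 306.9015748 ] 254 [484.  357.5] 23.7 [0.4843 0.3577 0.0682]
```

View pics/scene0c.png

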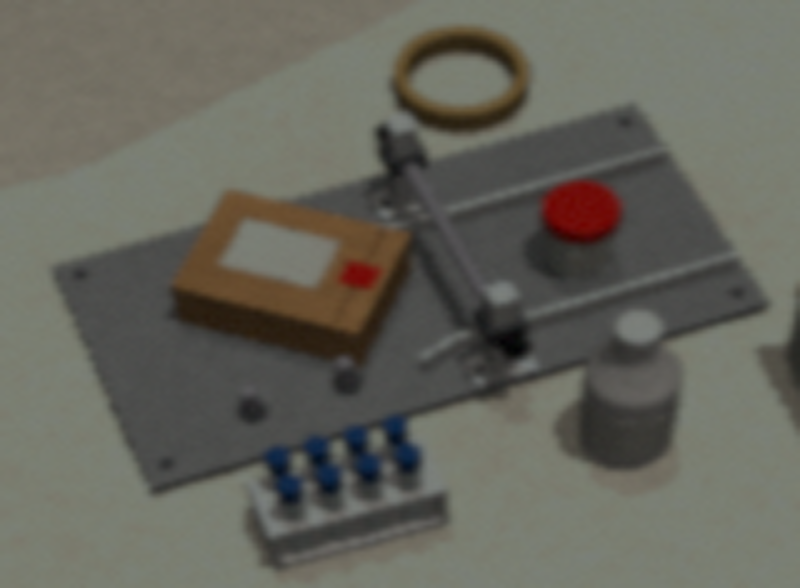

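View pics/side0c.png

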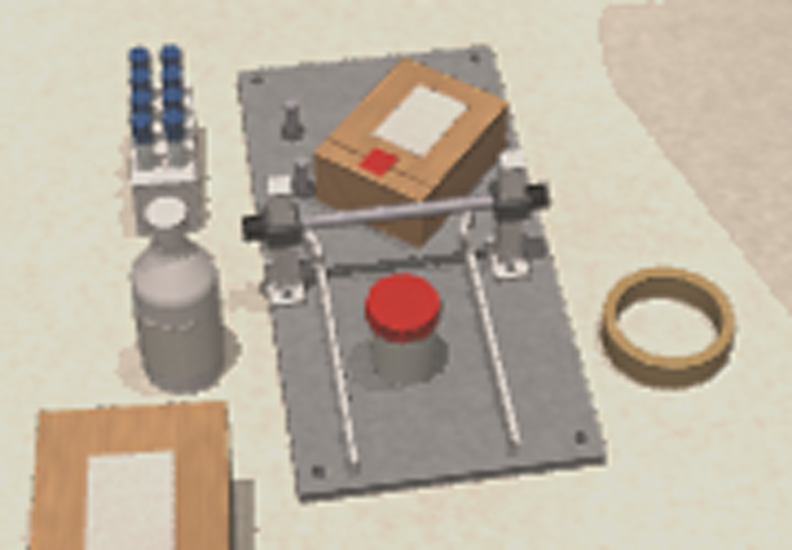

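The two cameras agree to about 4 mm. I'll average them into a gauge frame, then work out the carton pose and the move to a point above the pot.

```bash
cat > g.py <<'E'
from h import *
cg=np.array([.5892,-.0237]); yaw=np.radians(100.6)
def frame(o,a):
    T=np.eye(4); T[:3,:3]=R.from_euler('z',a).as_matrix(); T[:2,3]=o; return T
Rg=frame([0,0],yaw)[:2,:2]
G=frame(cg-Rg@[-.025,.010],yaw)
TR=frame([.4853,.3407],np.radians(-17.05))
def ing(p,F=G): return (np.linalg.inv(F)@np.r_[p,1])[:3]
def wor(p,F=G): return (F@np.r_[p,1])[:3]
def tool(p,ydir,tilt=0.):
    """tool pose at p, tool y horizontal dir ydir yaw(rad) when pointing down, tilted so x goes toward ydir by tilt"""
    y=np.array([np.cos(ydir),np.sin(ydir),0]);x=np.array([0,0,-1.])
    xt=np.cos(tilt)*x+np.sin(tilt)*y; yt=np.cos(tilt)*y-np.sin(tilt)*x
    T=np.eye(4);T[:3,0]=xt;T[:3,1]=yt;T[:3,2]=np.cross(xt,yt);T[:3,3]=p;return T
def rel(A,B):
    D=np.linalg.inv(A)@B; return np.round(D[:3,3]*1000,1),np.round(R.from_matrix(D[:3,:3]).as_rotvec(),3)
E
python3 - <<'E'
from g import *
s=arm.sense();T=tcp(s);print(np.round(T,3))
print("G",G[:2,3],"bar proj check")
for p in [(.5887,.0860,.077),(.6552,-.0633,.062)]: print(ing(p)*1000)
for n in ["scene","side"]:
    z=np.load(f"pics/{n}1.npz"); 
    for nm,p in dict(pf=(-.09,-.055,.012),pr=(-.15,-.055,.012),pft=(-.09,-.055,.042),bl=(0,.07,.073),br=(0,-.07,.073),ex=(.08,-.001,.012),c1=(-.225,-.09,.012),c2=(.175,.11,.012)).items(): print(n,nm,np.round(proj(wor(p),z['K'],z['W']),1))
B=tool([.5887,.0860,.25],yaw); print(rel(T,B))
E
```

```text
[[-0.     0.975  0.222  0.139]
 [-0.     0.222 -0.975 -0.609]
 [-1.    -0.     0.     0.231]
 [ 0.     0.     0.     1.   ]]
G [0.59443057 0.0027129 ] bar proj check
[82.91998348 -9.68799549 77.        ]
[-76.06502897 -47.58925956  62.        ]
scene pf [304.2 240.2]
scene pr [285.2 246.8]
scene pft [303.7 235.1]
scene bl [316.4 187.7]
scene br [334.  223.6]
scene ex [349.1 208.4]
scene c1 [264.8 265.2]
scene c2 [362.2 173.2]
side pf [287.9 192.3]
side pr [285.8 179.4]
side pft [287.6 185.7]
side bl [332.5 195.1]
side br [285.8 200.2]
side ex [313.  231.5]
side c1 [272.9 165.1]
side c2 [357.1 252.7]
(array([ -18.8,  593.1, -578.2]), array([-1.532,  0.   ,  0.   ]))
```

```bash
cat >> g.py <<'E'
from scipy.spatial.transform import Slerp
def plan(A,B,step=45,ang=.13):
    """rounded rows from A to B, straight, constant turn"""
    t,r=rel(A,B); n=int(np.ceil(max(np.linalg.norm(t)/step,np.linalg.norm(r)/ang,1)))
    sl=Slerp([0,1],R.from_matrix([A[:3,:3],B[:3,:3]])); C=A.copy(); out=[]
    for i in range(1,n+1):
        D=np.eye(4); D[:3,:3]=sl(i/n).as_matrix(); D[:3,3]=A[:3,3]+(B[:3,3]-A[:3,3])*i/n
        d=np.linalg.inv(C)@D; t=np.round(d[:3,3]*1000); w=np.round(R.from_matrix(d[:3,:3]).as_rotvec(),2)
        E=np.eye(4);E[:3,3]=t/1000;E[:3,:3]=R.from_rotvec(w).as_matrix();C=C@E
        out.append(" ".join("%g"%(v+0) for v in [*t,*w]))
    print(n,"; ".join(out)); print("end err",rel(C,B)); return C
def where():
    s=arm.sense();T=tcp(s);print("t",round(s['time_s'],2),"tcp",np.round(s['eef_pos'],4),"gauge",np.round(ing(s['eef_pos'])*1000,1),"F",np.round(s['wrist_force'],1),"w",round(s['grip_width'],4),"j",np.round(s['joints'],3));return T
E
python3 - <<'E'
from g import *
T=where(); M=tool([.47,-.30,.25],np.radians(56)); C=plan(T,M); plan(C,tool([.5887-.0,.0860,.25],yaw))
E
```

```text
t 1.65 tcp [ 0.1387 -0.6094  0.2313] gauge [-517.9  560.5  231.3] F [-0.6 -0.5  0.3] w 0.0851 j [-1.453  0.491  1.559 -0.     1.092 -0.106]
11 -2 36 -21 -0.07 0 0; -1 37 -18 -0.07 0 0; -2 38 -16 -0.07 0 0; -2 39 -12 -0.06 0 0; -2 40 -11 -0.07 0 0; -1 40 -8 -0.07 0 0; -2 41 -4 -0.07 0 0; -2 41 -2 -0.07 0 0; -1 42 1 -0.07 0 0; -2 41 3 -0.07 0 0; -2 40 7 -0.06 0 0
end err (array([ 0.3,  0.3, -0.1]), array([-0.004,  0.   ,  0.   ]))
9 0 43 -13 -0.09 0 0; 0 44 -10 -0.08 0 0; 0 44 -5 -0.09 0 0; 0 45 -2 -0.09 0 0; 0 45 2 -0.08 0 0; 0 45 6 -0.09 0 0; 0 43 10 -0.09 0 0; 0 43 14 -0.09 0 0; 0 41 17 -0.08 0 0
end err (array([0.2, 0.4, 0.4]), array([-0.002, -0.   ,  0.   ]))
```

Request:
arm_command(
  targets="-2 36 -21 -0.07 0 0; -1 37 -18 -0.07 0 0; -2 38 -16 -0.07 0 0; -2 39 -12 -0.06 0 0; -2 40 -11 -0.07 0 0; -1 40 -8 -0.07 0 0; -2 41 -4 -0.07 0 0; -2 41 -2 -0.07 0 0; -1 42 1 -0.07 0 0; -2 41 3 -0.07 0 0; -2 40 7 -0.06 0 0",
  gripper=1,
)

```text
time_s: 2.75
eef_pos: [0.471, -0.2988, 0.2505]
ee_rot: [-0.359, 1.57, -0.953]
wrist_force: [-0.3, -1.5, -0.7]
grip_width: 0.0852
```

Request:
arm_command(
  targets="0 43 -13 -0.09 0 0; 0 44 -10 -0.08 0 0; 0 44 -5 -0.09 0 0; 0 45 -2 -0.09 0 0; 0 45 2 -0.08 0 0; 0 45 6 -0.09 0 0; 0 43 10 -0.09 0 0; 0 43 14 -0.09 0 0; 0 41 17 -0.08 0 0; 0 0 0 0 0 0",
)

```text
time_s: 3.75
eef_pos: [0.5891, 0.0899, 0.2501]
ee_rot: [0.74, 1.57, 0.93]
wrist_force: [-0.9, -0.3, -1.0]
grip_width: 0.0855
```

```bash
python3 - <<'E'
from g import *
T=where(); im,d,K,W=look("wrist"); P=cloud(d,K,W); np.savez("pics/w1.npz",im=im,d=d,K=K,W=W,P=P); cv2.imwrite("pics/w1.png",im[:,:,::-1])
for t in arm.trace("pot","wrist"):
    p=P[t['region']]; p=p[p[:,2]>np.nanpercentile(p[:,2],98)-.006]; c,r=cv2.minEnclosingCircle((p[:,:2]*1000).astype(np.float32)); print(t['conf'],t['at'],c,r,np.nanmedian(p,0))
E
```

```text
t 3.75 tcp [0.5891 0.0899 0.2501] gauge [ 86.7 -10.8 250.1] F [-0.9 -0.3 -1. ] w 0.0855 j [ 4.00e-02  4.31e-01  1.61e+00  1.00e-03  1.10e+00 -1.50e-01]
0.83 [317.9, 184.6] (588.1830444335938, 83.67884063720703) 24.682952880859375 [0.58795168 0.08476292 0.07713466]
```

View pics/w1.png

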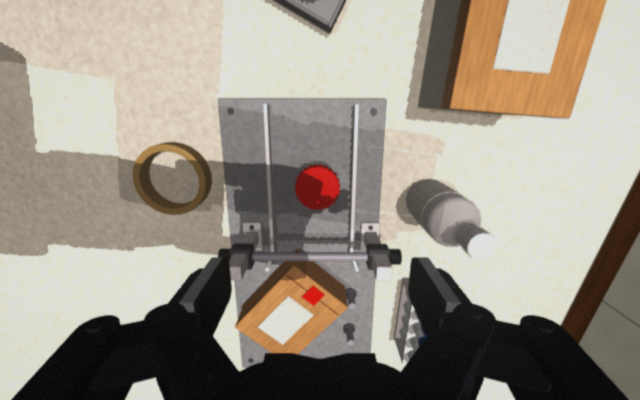

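```bash
python3 - <<'E'
from g import *
T=where(); C=plan(T,tool([.5882,.0844,.105],yaw)); plan(C,tool([.5882,.0844,.05],yaw),20)
z=np.load("pics/w1.npz"); P=z['P']; X,Y,Z=[P[...,i] for i in range(3)]
b=(Z>.006)&(Z<.018)&(X>.44)&(X<.74)&(Y>-.27)&(Y<.22)
b=cv2.morphologyEx(b.astype(np.uint8),cv2.MORPH_OPEN,np.ones((3,3)))>0
q=np.array([ing(p)*1000 for p in P[b]])
for k in range(-50,175,25):
    m=abs(q[:,0]-k)<8; print(k,np.round([np.percentile(q[m,1],.5),np.percentile(q[m,1],99.5)],1),end=' ')
print(np.percentile(q[:,0],[0.2,99.8]))
for nm,p in dict(pft=(-.09,-.055,.042),prt=(-.15,-.055,.042),bl=(0,.07,.073),br=(0,-.07,.073),c2=(.175,.11,.012),c3=(.175,-.09,.012)).items(): print(nm,np.round(proj(wor(p),z['K'],z['W']),1))
b=(Z>.055)&(Z<.066)&(Y<-.0)&(Y>-.16); r=cv2.minAreaRect((P[b][:,:2]*1000).astype(np.float32)); print(r); print([np.round(ing(np.r_[c/1000,.06])*1000,1) for c in cv2.boxPoints(r)])
E
```

```text
t 3.85 tcp [0.5883 0.0863 0.25  ] gauge [ 83.3  -9.3 250. ] F [ 0.  -0.7 -0.5] w 0.0852 j [ 0.035  0.43   1.612 -0.     1.1   -0.15 ]
4 36 0 0 0 0 0; 36 -1 0 0 0 0; 37 0 0 0 0 0; 36 -1 0 0 0 0
end err (array([-0. ,  0.1, -0.4]), array([-0.001, -0.   ,  0.   ]))
3 18 0 0 0 0 0; 19 0 0 0 0 0; 18 0 0 0 0 0
end err (array([-0. ,  0.1, -0.3]), array([-0.001, -0.   ,  0.   ]))
-50 [-85.6  89.4] -25 [-66.7  65.8] 0 [-66.8 108.5] 25 [-88.6 107.9] 50 [-125.7  108.9] 75 [-143.9  129.8] 100 [-88.6 135.5] 125 [-88.4 108.6] 150 [-88.5 108.7] [-216.03806211  177.12574366]
pft [351.8 305.3]
prt [350.2 342. ]
bl [248.9 254.7]
br [370.3 255.2]
c2 [216.7  95.8]
c3 [387.1  96.7]
((622.757568359375, -98.26825714111328), (134.9306182861328, 275.4088439941406), 75.2880859375)
[array([-106.6,  144.1,   60. ]), array([-224.3, -104.9,   60. ]), array([-102.4, -162.6,   60. ]), array([15.4, 86.4, 60. ])]
```

Request:
arm_command(
  targets="36 0 0 0 0 0; 36 -1 0 0 0 0; 37 0 0 0 0 0; 36 -1 0 0 0 0; 18 0 0 0 0 0; 19 0 0 0 0 0; 18 0 0 0 0 0; 0 0 0 0 0 0; 0 0 0 0 0 0",
)

```text
time_s: 4.75
eef_pos: [0.5888, 0.0826, 0.0507]
ee_rot: [-2.518, 1.571, -2.337]
wrist_force: [-0.2, -0.1, 0.2]
grip_width: 0.0852
```

```bash
python3 - <<'E'
from g import *
T=where()
for n in ["side","wrist"]:
    im,d,K,W=look(n)
    if n=="side": im=cv2.resize(im[120:290,200:420],None,fx=3.5,fy=3.5)
    cv2.imwrite(f"pics/{n}2.png",im[:,:,::-1])
E
```

```text
t 4.75 tcp [0.5888 0.0826 0.0507] gauge [79.5 -9.2 50.7] F [-0.2 -0.1  0.2] w 0.0852 j [ 0.028  0.678  1.789 -0.     0.675 -0.153]
```

View pics/side2.png

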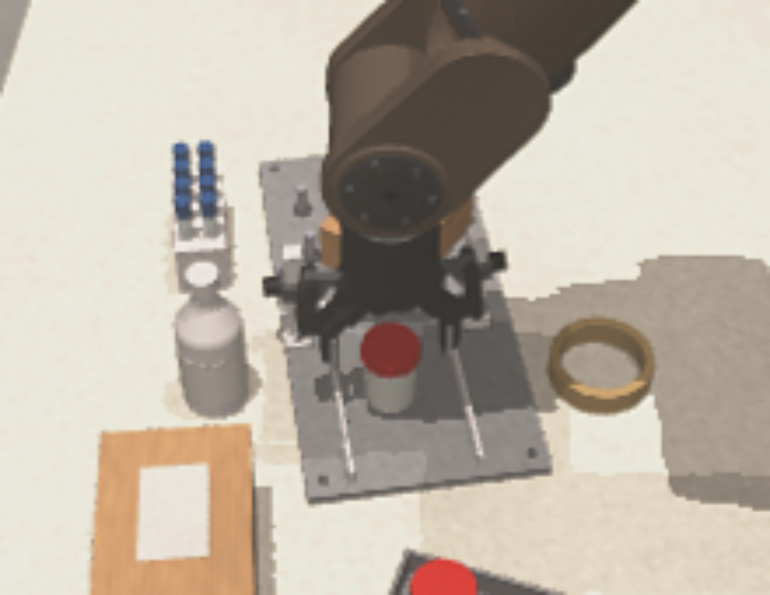

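View pics/wrist2.png

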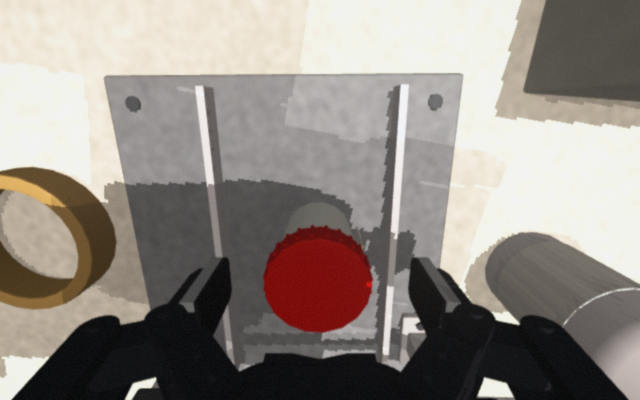

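```bash
python3 - <<'E'
from g import *
T=where(); im,d,K,W=look("wrist"); P=cloud(d,K,W)
hsv=cv2.cvtColor(im,cv2.COLOR_RGB2HSV)
red=((hsv[...,0]<6)|(hsv[...,0]>174))&(hsv[...,1]>170)&(hsv[...,2]>70)
p=P[red]; q=p[p[:,2]>np.nanmedian(p[:,2])-.004]; c,r=cv2.minEnclosingCircle((q[:,:2]*1000).astype(np.float32)); print(c,r,np.nanmedian(q,0))
print(rel(T,tool([c[0]/1000,c[1]/1000,.0507],yaw)))
print(proj((T@[-.026,0,0,1])[:3],K,W))
E
```

```text
t 4.85 tcp [0.5892 0.083  0.0514] gauge [79.9 -9.6 51.4] F [ 0.8 -0.6  0.6] w 0.0854 j [ 0.029  0.677  1.789 -0.     0.674 -0.153]
(587.9107666015625, 84.22783660888672) 24.29871368408203 [0.58742476 0.08631671 0.07702677]
(array([ 0.7,  1.4, -1. ]), array([-0.003,  0.001,  0.   ]))
[319.43035681 290.15372776]
```

Request:
arm_command(
  targets="0 2 -1 0 0 0; 0 0 0 0 0 0",
)

```text
time_s: 5.1
eef_pos: [0.5874, 0.0855, 0.0509]
ee_rot: [-0.25, 1.57, -0.067]
wrist_force: [-0.5, 0.8, 0.1]
grip_width: 0.0854
```

Request:
arm_command(
  targets="0 0 0 0 0 0; 0 0 0 0 0 0; 0 0 0 0 0 0; 0 0 0 0 0 0; 0 0 0 0 0 0; 0 0 0 0 0 0; 0 0 0 0 0 0; 0 0 0 0 0 0",
  gripper=0,
  squeeze=30,
)

```text
time_s: 5.9
eef_pos: [0.5875, 0.0854, 0.0505]
ee_rot: [-0.455, 1.57, -0.272]
wrist_force: [-0.7, 0.4, 5.8]
grip_width: 0.0469
```

```bash
python3 - <<'E'
from g import *
T=where()
im,d,K,W=look("wrist"); cv2.imwrite("pics/w3.png",im[:,:,::-1])
p=wor([-.060,-.005,0],TR); print(p)
A=T.copy(); B=A.copy(); B[2,3]=.15; C=plan(A,B)
D=tool([p[0],p[1],.15],yaw+np.radians(62.35)); C=plan(C,D)
E
```

```text
t 5.9 tcp [0.5875 0.0854 0.0505] gauge [82.5 -8.4 50.5] F [-0.7  0.4  5.8] w 0.0469 j [ 0.033  0.677  1.792 -0.     0.672 -0.15 ]
[0.42647101 0.35351212 0.        ]
3 -33 0 0 0 0 0; -33 0 0 0 0 0; -34 0 0 0 0 0
end err (array([ 0.5, -0. ,  0. ]), array([0., 0., 0.]))
9 0 33 -12 -0.12 0 0; 0 33 -8 -0.12 0 0; 0 35 -4 -0.12 0 0; 0 35 0 -0.12 0 0; 0 34 4 -0.13 0 0; 0 34 9 -0.12 0 0; 0 32 12 -0.12 0 0; 0 31 17 -0.12 0 0; 0 28 20 -0.12 0 0
end err (array([ 0.4,  0.4, -0.3]), array([-0.,  0.,  0.]))
```

View pics/w3.png

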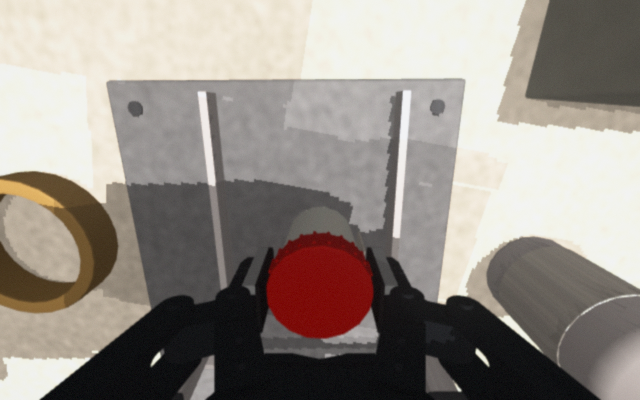

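Request:
arm_command(
  targets="-15 0 0 0 0 0; -25 0 0 0 0 0; -30 0 0 0 0 0; -30 0 0 0 0 0; 0 0 0 0 0 0",
)

```text
time_s: 6.45
eef_pos: [0.5888, 0.0854, 0.1536]
ee_rot: [-0.164, 1.565, 0.019]
wrist_force: [-0.2, 0.1, -1.0]
grip_width: 0.0469
```

Request:
arm_command(
  targets="0 33 -12 -0.12 0 0; 0 33 -8 -0.12 0 0; 0 35 -4 -0.12 0 0; 0 35 0 -0.12 0 0; 0 34 4 -0.13 0 0; 0 34 9 -0.12 0 0; 0 32 12 -0.12 0 0; 0 31 17 -0.12 0 0; 0 28 20 -0.12 0 0; 0 0 0 0 0 0; 0 0 0 0 0 0",
)

```text
time_s: 7.55
eef_pos: [0.4264, 0.3539, 0.1494]
ee_rot: [2.623, 1.57, -2.386]
wrist_force: [0.6, 0.1, -1.7]
grip_width: 0.047
```

```bash
python3 - <<'E'
from g import *
T=where(); print(ing(T[:3,3],TR)*1000)
for n in ["wrist","side"]:
    im,d,K,W=look(n); np.savez(f"pics/{n}4.npz",im=im,d=d,K=K,W=W,P=cloud(d,K,W))
    if n=="side": im=cv2.resize(im[220:390,230:450],None,fx=3.5,fy=3.5)
    cv2.imwrite(f"pics/{n}4.png",im[:,:,::-1])
E
```

```text
t 7.55 tcp [0.4264 0.3539 0.1494] gauge [376.1 100.6 149.4] F [ 0.6  0.1 -1.7] w 0.047 j [ 0.574  0.491  1.822 -0.     0.83  -0.7  ]
[-60.20600673  -4.64623172 149.43661715]
```

View pics/side4.png

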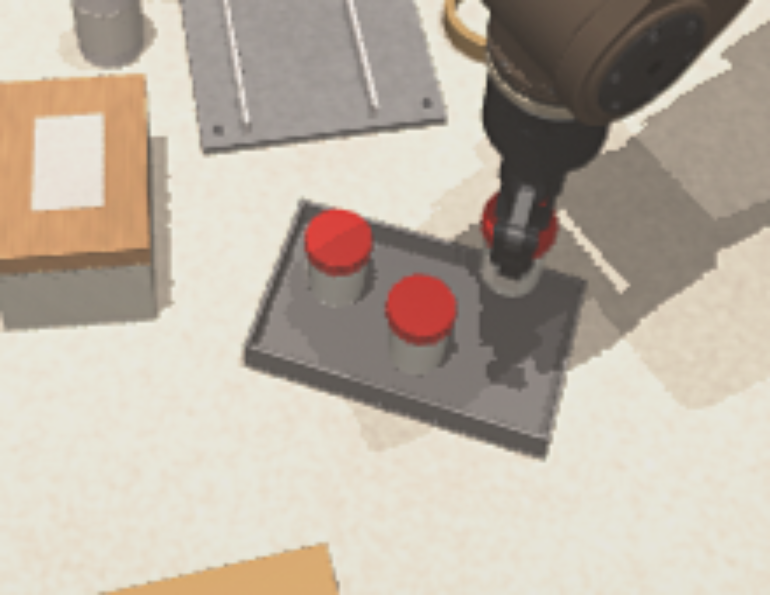

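View pics/wrist4.png

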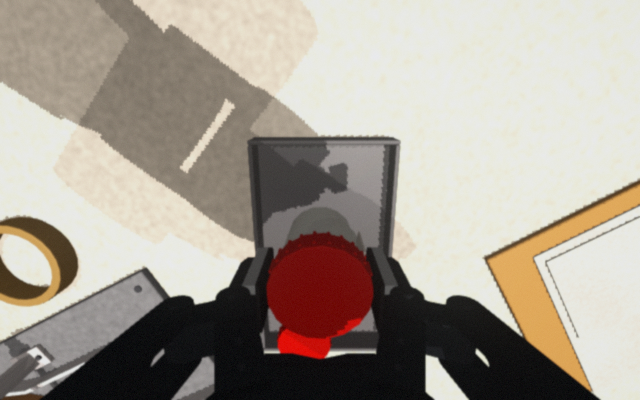

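Request:
arm_command(
  targets="30 0 0 0 0 0; 30 0 0 0 0 0; 25 0 0 0 0 0; 12 0 0 0 0 0; 6 0 0 0 0 0; 2 0 0 0 0 0; 0 0 0 0 0 0; 0 0 0 0 0 0; 0 0 0 0 0 0",
)

```text
time_s: 8.55
eef_pos: [0.4272, 0.3539, 0.046]
ee_rot: [-0.772, 1.569, 0.501]
wrist_force: [-0.1, 0.2, -0.7]
grip_width: 0.0464
```

Request:
arm_command(
  targets="2 0 0 0 0 0; 1 0 0 0 0 0; 0 0 0 0 0 0; 0 0 0 0 0 0",
)

```text
time_s: 8.95
eef_pos: [0.427, 0.3538, 0.0425]
ee_rot: [-0.944, 1.57, 0.329]
wrist_force: [0.2, 1.0, 4.4]
grip_width: 0.0468
```

Request:
arm_command(
  targets="0 0 0 0 0 0; 0 0 0 0 0 0; 0 0 0 0 0 0; 0 0 0 0 0 0; 0 0 0 0 0 0; -10 0 0 0 0 0; -20 0 0 0 0 0; -40 0 0 0 0 0; -45 0 0 0 0 0; -40 0 0 0 0 0; 0 0 0 0 0 0",
  gripper=1,
)

```text
time_s: 10.05
eef_pos: [0.4284, 0.3547, 0.2031]
ee_rot: [-0.711, 1.562, 0.563]
wrist_force: [0.3, 1.4, -0.3]
grip_width: 0.0855
```

```bash
python3 - <<'E'
from g import *
T=where()
im,d,K,W=look("wrist");P=cloud(d,K,W); cv2.imwrite("pics/w5.png",im[:,:,::-1])
hsv=cv2.cvtColor(im,cv2.COLOR_RGB2HSV)
red=((hsv[...,0]<6)|(hsv[...,0]>174))&(hsv[...,1]>170)&(hsv[...,2]>70)
N,lab,st,ce=cv2.connectedComponentsWithStats(red.astype(np.uint8))
for i in range(1,N):
    if st[i,4]>100:
        p=P[lab==i]; q=p[p[:,2]>np.nanmedian(p[:,2])-.004]; c,r=cv2.minEnclosingCircle((q[:,:2]*1000).astype(np.float32)); print(ce[i],c,r,np.nanmedian(q,0),ing([c[0]/1000,c[1]/1000,0],TR)*1000)
# carton re-measure from scene
im,d,K,W=look("scene");P=cloud(d,K,W)
t=arm.trace("carton","scene")[0]; print(t['conf'],t['at']); p=P[t['region']]; p=p[p[:,2]>.054]; r=cv2.minAreaRect((p[:,:2]*1000).astype(np.float32)); print(r,[np.round(ing(np.r_[c/1000,.06])*1000,1) for c in cv2.boxPoints(r)])
E
```

```text
t 10.05 tcp [0.4284 0.3547 0.2031] gauge [376.5  98.5 203.1] F [ 0.3  1.4 -0.3] w 0.0855 j [ 0.573  0.422  1.768 -0.     0.942 -0.7  ]
[317.18969913 190.62672106] (428.84649658203125, 354.0006103515625) 24.024227142333984 [0.42795286 0.35406095 0.06911778] [-57.87215001  -3.83647453   0.        ]
[335.78881279 240.87271689] (484.1414489746094, 356.1783142089844) 23.978628158569336 [0.48320688 0.35636494 0.06914648] [-5.64596839 14.45833642  0.        ]
[304.20198675 300.38410596] (541.2030639648438, 304.2159729003906) 24.281784057617188 [0.54007449 0.30502533 0.06909291] [ 64.14342261 -18.48940587   0.        ]
0.93 [201.0, 221.6]
((556.4385986328125, -365.0142822265625), (84.52766418457031, 81.88107299804688), 16.22732162475586) [array([-317.9,  151.1,   60. ]), array([-399.4,  143. ,   60. ]), array([-391.1,   58.9,   60. ]), array([-309.6,   66.9,   60. ])]
```

View pics/w5.png

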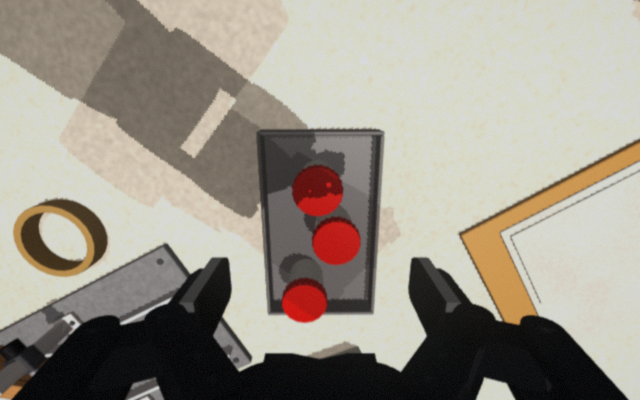

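The pot stands upright in the tray at about (-58,-4), and all three caps are level. Next is the carton; the top trace just now was the orange look-alike, so I'll ignore it.

```bash
python3 - <<'E'
from g import *
T=where(); C=plan(T,tool([.56,.15,.25],yaw+.2)); C=plan(C,tool(wor([-.115,.03,.28]),yaw))
E
```

```text
t 10.2 tcp [0.4266 0.3534 0.1972] gauge [375.6 100.4 197.2] F [-1.  -0.2 -0.9] w 0.0853 j [ 0.573  0.429  1.775 -0.     0.938 -0.7  ]
7 -8 -27 -22 0.13 0 0; -7 -29 -19 0.12 0 0; -8 -32 -15 0.13 0 0; -7 -33 -10 0.13 0 0; -8 -34 -7 0.12 0 0; -7 -34 -2 0.13 0 0; -8 -35 2 0.13 0 0
end err (array([ 0.2, -0.1,  0.5]), array([-0.002, -0.   ,  0.   ]))
6 -5 -43 -12 0.03 0 0; -5 -43 -12 0.04 0 0; -5 -43 -9 0.03 0 0; -5 -44 -8 0.03 0 0; -5 -44 -7 0.03 0 0; -5 -44 -5 0.04 0 0
end err (array([ 0.2, -0.2, -0.4]), array([-0.002, -0.   ,  0.   ]))
```

Request:
arm_command(
  targets="-8 -27 -22 0.13 0 0; -7 -29 -19 0.12 0 0; -8 -32 -15 0.13 0 0; -7 -33 -10 0.13 0 0; -8 -34 -7 0.12 0 0; -7 -34 -2 0.13 0 0; -8 -35 2 0.13 0 0",
  gripper=1,
)

```text
time_s: 10.9
eef_pos: [0.56, 0.1487, 0.2488]
ee_rot: [2.928, 1.568, -2.977]
wrist_force: [0.1, -0.3, -0.0]
grip_width: 0.0852
```

Request:
arm_command(
  targets="-5 -43 -12 0.03 0 0; -5 -43 -12 0.04 0 0; -5 -43 -9 0.03 0 0; -5 -44 -8 0.03 0 0; -5 -44 -7 0.03 0 0; -5 -44 -5 0.04 0 0; 0 0 0 0 0 0; 0 0 0 0 0 0; 0 0 0 0 0 0",
)

```text
time_s: 11.8
eef_pos: [0.5865, -0.1144, 0.2791]
ee_rot: [2.612, 1.569, 2.795]
wrist_force: [0.4, -0.3, -0.2]
grip_width: 0.0853
```

```bash
cat > look.py <<'E'
import sys; from g import *
T=where(); im,d,K,W=look("wrist");P=cloud(d,K,W); np.savez("pics/last.npz",im=im,d=d,K=K,W=W,P=P); cv2.imwrite(f"pics/{sys.argv[1]}.png",im[:,:,::-1])
Q=(P-G[:3,3])@G[:3,:3]*1000
# carton top: height band, brown region only within board
m=(Q[...,2]>57)&(Q[...,2]<66)&(Q[...,0]>-240)&(Q[...,0]<180)&(Q[...,1]>-60)&(Q[...,1]<112)
hsv=cv2.cvtColor(im,cv2.COLOR_RGB2HSV)
N,lab,st,ce=cv2.connectedComponentsWithStats(m.astype(np.uint8)); i=1+np.argmax(st[1:,4]); q=Q[lab==i]
r=cv2.minAreaRect(q[:,:2].astype(np.float32)); print("top z",np.median(q[:,2]),"n",len(q),r); print(np.round(cv2.boxPoints(r),1).tolist())
for nm,p in dict(pf=(-.09,-.055,.042),pr=(-.15,-.055,.042),bl=(0,.07,.073),br=(0,-.07,.073)).items(): print(nm,np.round(proj(wor(p),K,W),1))
E
python3 look.py w6
```

```text
t 11.8 tcp [ 0.5865 -0.1144  0.2791] gauge [-113.7   29.4  279.1] F [ 0.4 -0.3 -0.2] w 0.0853 j [-0.303  0.409  1.565  0.     1.17  -0.487]
top z 62.2453488409761 n 7753 ((-93.76864624023438, 25.270347595214844), (90.07125854492188, 120.03526306152344), 48.66135025024414)
[[-168.60000610351562, 31.100000381469727], [-78.5, -48.20000076293945], [-19.0, 19.399999618530273], [-109.0999984741211, 98.69999694824219]]
pf [388.2 151.8]
pr [385.2 198.4]
bl [281.  70.]
br [414.4  69.8]
```

View pics/w6.png

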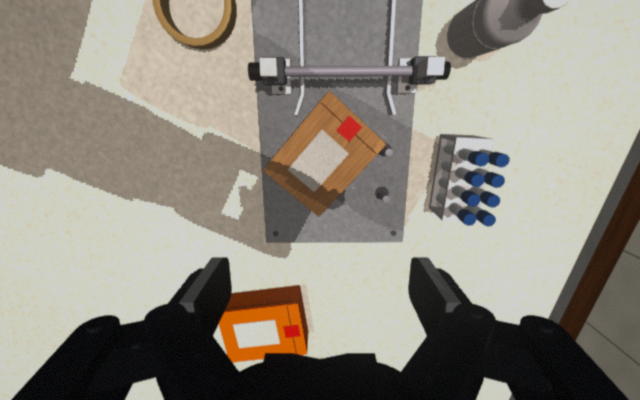

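```bash
python3 - <<'E'
from g import *
T=where(); C=plan(T,tool(wor([-.075,.120,.12]),yaw)); C=plan(C,tool(wor([-.075,.120,.028]),yaw))
FR=np.array([-.0785,-.0482]); 
E
```

```text
t 11.85 tcp [ 0.5866 -0.1142  0.2795] gauge [-113.4   29.2  279.5] F [-0.3  0.4 -0.3] w 0.0853 j [-0.303  0.408  1.565  0.     1.17  -0.487]
5 32 8 -18 0 0 0; 32 7 -18 0 0 0; 32 8 -18 0 0 0; 32 8 -18 0 0 0; 32 7 -19 0 0 0
end err (array([-0.4,  0.2,  0.4]), array([-0.001, -0.001, -0.001]))
3 31 0 0 0 0 0; 30 0 0 0 0 0; 31 0 1 0 0 0
end err (array([-0.4,  0.2, -0.4]), array([-0.001, -0.001, -0.001]))
```

Request:
arm_command(
  targets="32 8 -18 0 0 0; 32 7 -18 0 0 0; 32 8 -18 0 0 0; 32 8 -18 0 0 0; 32 7 -19 0 0 0; 0 0 0 0 0 0; 31 0 0 0 0 0; 30 0 0 0 0 0; 26 0 0 0 0 0; 5 0 0 0 0 0; 0 0 0 0 0 0; 0 0 0 0 0 0",
  gripper=0,
)

```text
time_s: 13.05
eef_pos: [0.4913, -0.0944, 0.0295]
ee_rot: [-0.545, 1.569, -0.362]
wrist_force: [1.3, -0.2, 1.2]
grip_width: -0.0001
```

```bash
python3 look.py w7; python3 - <<'E'
from g import *
im,d,K,W=look("side"); cv2.imwrite("pics/side7.png",cv2.resize(im[120:290,220:440],None,fx=3.5,fy=3.5)[:,:,::-1])
E
```

```text
t 13.05 tcp [ 0.4913 -0.0944  0.0295] gauge [-76.5 119.3  29.5] F [ 1.3 -0.2  1.2] w -0.0001 j [-0.322  0.632  2.037 -0.     0.471 -0.505]
top z 62.229971835460574 n 29346 ((-79.87080383300781, 13.128192901611328), (92.55384826660156, 83.71165466308594), 48.81713104248047)
[[-141.8000030517578, 5.900000095367432], [-78.80000305175781, -49.29999923706055], [-17.899999618530273, 20.399999618530273], [-80.9000015258789, 75.5]]
pf [672.5 297.5]
pr [635.3 391.2]
bl [478.6 107.2]
br [930.5 106.5]
```

View pics/w7.png

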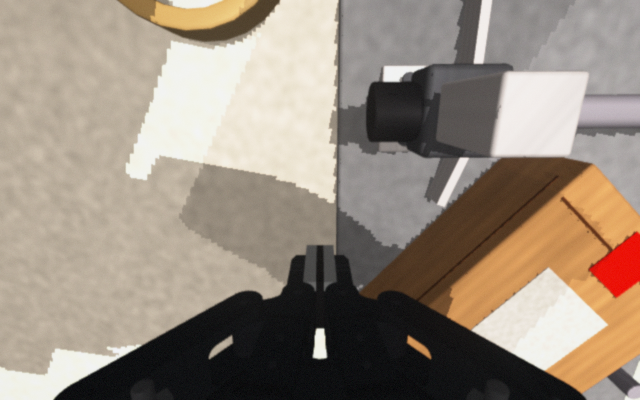

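View pics/side7.png

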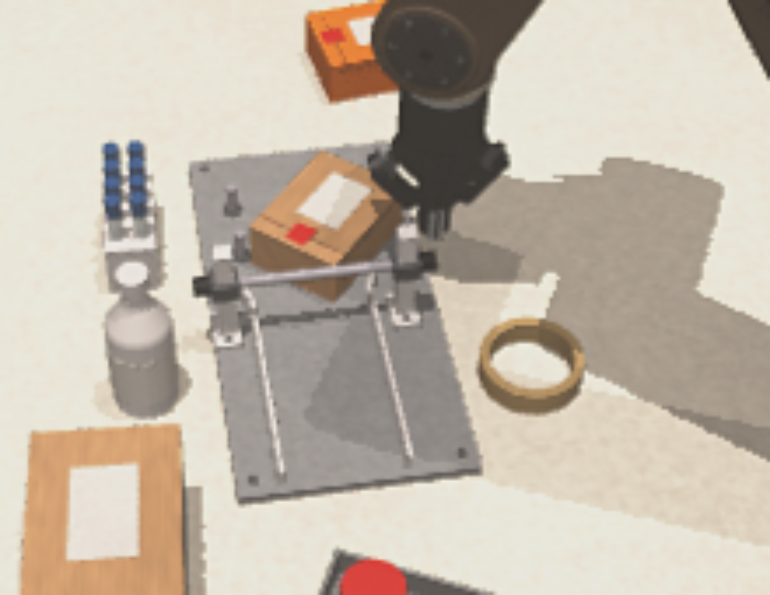

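Request:
arm_command(
  targets="0 -7 8 0 0 0; 0 -7 7 0 0 0; 0 -8 4 0 0 0; 0 -8 5 0 0 0; 0 -7 5 0 0 0; 0 -7 6 0 0 0; 0 0 0 0 0 0; 0 0 0 0 0 0",
)

```text
time_s: 13.95
eef_pos: [0.533, -0.1315, 0.0281]
ee_rot: [-0.78, 1.571, -0.597]
wrist_force: [0.6, 0.2, 0.4]
grip_width: -0.0001
```

```bash
cat > lookc.py <<'E'
import sys; from g import *
where(); out={}
for n in ["scene","side"]:
    im,d,K,W=look(n);P=cloud(d,K,W); off=np.array([.0018,0,0])*(-1 if n=="scene" else 1)
    Q=(P+off-G[:3,3])@G[:3,:3]*1000
    hsv=cv2.cvtColor(im,cv2.COLOR_RGB2HSV)
    v,u=np.mgrid[:400,:640]
    m=(Q[...,2]>56)&(Q[...,2]<67)&(Q[...,0]>-240)&(Q[...,0]<180)&(Q[...,1]>-62)&(Q[...,1]<112)&(hsv[...,2]>35)
    m=cv2.morphologyEx(m.astype(np.uint8),cv2.MORPH_OPEN,np.ones((2,2)))
    N,lab,st,ce=cv2.connectedComponentsWithStats(m); i=1+np.argmax(st[1:,4]); q=Q[lab==i]
    r=cv2.minAreaRect(q[:,:2].astype(np.float32)); print(n,"z",np.round(np.median(q[:,2]),1),len(q),np.round(r[0],1),np.round(r[1],1),round(r[2],1),np.round(cv2.boxPoints(r)).tolist())
    c=im[140:275,225:405] if n=="scene" else im[120:270,225:415]
    out[n]=cv2.resize(c,(540,405))
cv2.imwrite(f"pics/{sys.argv[1]}.png",cv2.resize(np.vstack([out["scene"],out["side"]]),(400,600))[:,:,::-1])
E
python3 lookc.py c8; python3 look.py w8
```

```text
t 13.95 tcp [ 0.533  -0.1315  0.0281] gauge [-120.6   85.1   28.1] F [0.6 0.2 0.4] w -0.0001 j [-0.362  0.673  1.916 -0.     0.553 -0.545]
scene z nan 981 [-95.7  21.2] [113.9 116.7] 67.3 [[-171.0, -9.0], [-64.0, -54.0], [-20.0, 51.0], [-127.0, 96.0]]
side z 60.2 717 [-97.9  13. ] [ 86.7 123.2] 67.7 [[-171.0, -4.0], [-57.0, -51.0], [-24.0, 30.0], [-138.0, 76.0]]
t 14.05 tcp [ 0.5327 -0.1312  0.0282] gauge [-120.3   85.3   28.2] F [ 1.3 -0.5  0.1] w 0.0001 j [-0.362  0.672  1.916 -0.     0.553 -0.545]
top z 62.282127876167436 n 50909 ((-93.31967163085938, 7.729454040527344), (91.56680297851562, 99.98721313476562), 68.00370788574219)
[[-156.8000030517578, -16.0], [-64.0999984741211, -53.400001525878906], [-29.799999237060547, 31.5], [-122.5, 68.9000015258789]]
pf [633.8 214.9]
pr [597.7 327. ]
bl [376.8 -67.6]
br [910.8 -68.7]
```

View pics/c8.png

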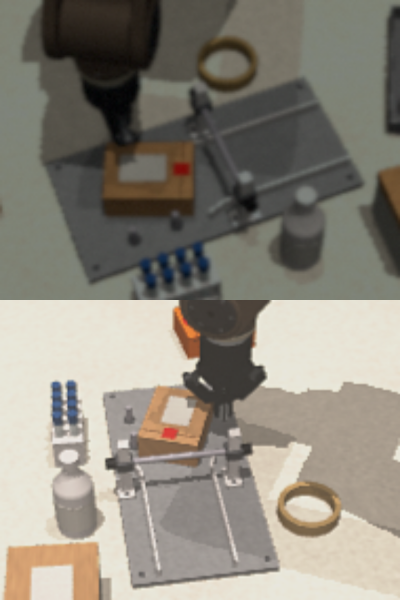

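View pics/w8.png

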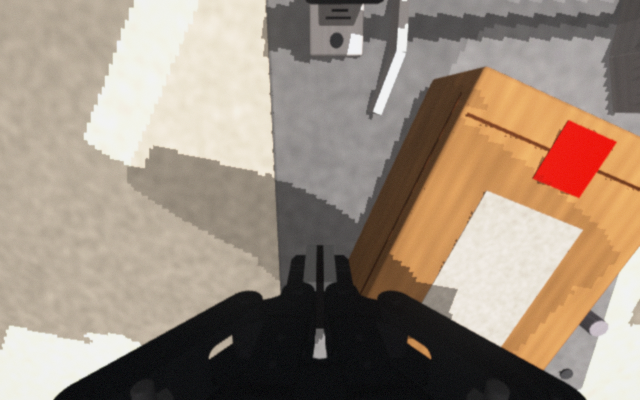

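Request:
arm_command(
  targets="0 -6 6 0 0 0; 0 -5 7 0 0 0; 0 -4 7 0 0 0; 0 -3 7 0 0 0; 0 0 0 0 0 0; 0 0 0 0 0 0",
)

```text
time_s: 14.7
eef_pos: [0.5617, -0.1452, 0.0281]
ee_rot: [3.012, 1.568, -3.088]
wrist_force: [-10.8, -9.1, 3.3]
grip_width: 0.0001
```

```bash
python3 look.py w9
```

```text
t 14.7 tcp [ 0.5617 -0.1452  0.0281] gauge [-139.3   59.3   28.1] F [-10.8  -9.1   3.3] w 0.0001 j [-0.366  0.7    1.834 -0.002  0.61  -0.547]
top z 62.2940044897544 n 65434 ((-106.08496856689453, -4.054775238037109), (91.63284301757812, 120.04934692382812), 83.52511596679688)
[[-170.89999389648438, -42.79999923706055], [-51.599998474121094, -56.29999923706055], [-41.29999923706055, 34.70000076293945], [-160.60000610351562, 48.20000076293945]]
pf [587.3 173.2]
pr [555.4 294.9]
bl [ 273.8 -162.4]
br [ 851.2 -165.5]
```

View pics/w9.png

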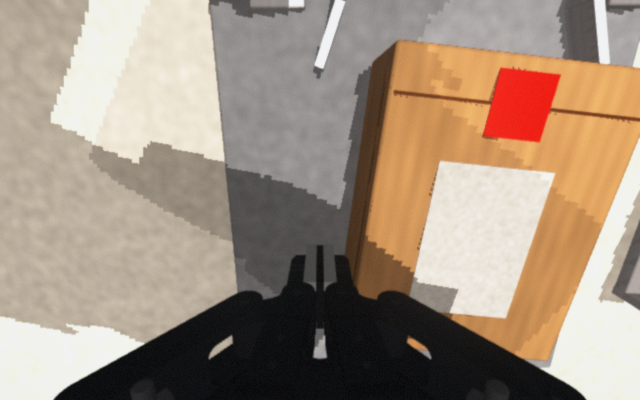

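Request:
arm_command(
  targets="0 -2 3 0 0 0; 0 -1 3 0 0 0; 0 0 2 0 0 0; 0 0 0 0 0 0; 0 0 0 0 0 0",
)

```text
time_s: 15.25
eef_pos: [0.5659, -0.1479, 0.0281]
ee_rot: [2.921, 1.559, 3.103]
wrist_force: [-36.3, -26.9, 15.8]
grip_width: -0.0002
```

```bash
python3 look.py w10
```

```text
t 15.25 tcp [ 0.5659 -0.1479  0.0281] gauge [-142.8   55.8   28.1] F [-36.3 -26.9  15.8] w -0.0002 j [-0.367  0.706  1.817 -0.006  0.629 -0.544]
top z 62.26652275161089 n 69373 ((-106.08356475830078, 7.904048919677734), (117.87654876708984, 120.48277282714844), 86.13021850585938)
[[-170.1999969482422, -46.79999923706055], [-50.0, -55.0], [-42.0, 62.599998474121094], [-162.1999969482422, 70.80000305175781]]
pf [582.3 165.2]
pr [550.9 289.6]
bl [ 256.9 -180.2]
br [ 847.4 -188.3]
```

View pics/w10.png

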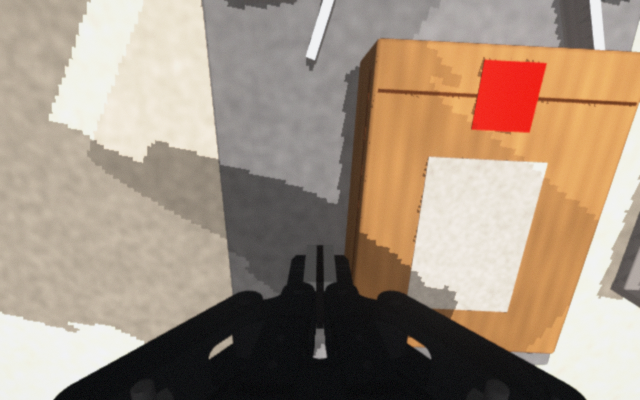

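Request:
arm_command(
  targets="0 0 -5 0 0 0; 0 0 -8 0 0 0; -20 0 -10 0 0 0; -45 0 0 0 0 0; -45 5 5 0 0 0; -45 5 5 0 0 0; -45 5 5 0 0 0; 0 0 5 0 0 0; 0 0 0 0 0 0; 0 0 0 0 0 0",
)

```text
time_s: 16.3
eef_pos: [0.565, -0.1312, 0.227]
ee_rot: [2.638, 1.569, 2.822]
wrist_force: [-0.2, -0.2, -0.2]
grip_width: -0.0001
```

```bash
python3 look.py w11; python3 lookc.py c11
```

```text
t 16.3 tcp [ 0.565  -0.1312  0.227 ] gauge [-126.3   53.6  227. ] F [-0.2 -0.2 -0.2] w -0.0001 j [-0.342  0.432  1.676 -0.     1.035 -0.525]
top z 62.26238958564403 n 10372 ((-107.23999786376953, -4.531158447265625), (89.98665618896484, 120.10697174072266), 86.79283905029297)
[[-169.6999969482422, -46.099998474121094], [-49.79999923706055, -52.79999923706055], [-44.79999923706055, 37.0], [-164.6999969482422, 43.79999923706055]]
pf [422.3 146.6]
pr [417.  200.8]
bl [300.8  47.5]
br [460.7  47.2]
t 16.35 tcp [ 0.5649 -0.1313  0.2268] gauge [-126.3   53.7  226.8] F [-0.8 -0.2 -0.3] w -0.0001 j [-0.342  0.432  1.676 -0.     1.036 -0.525]
scene z nan 1022 [nan nan] [0. 0.] 0.0 [[nan, nan], [nan, nan], [nan, nan], [nan, nan]]
side z nan 752 [-124.8   -0.8] [ 88.4 158. ] 81.5 [[-209.0, -33.0], [-53.0, -56.0], [-40.0, 31.0], [-196.0, 55.0]]
```

View pics/w11.png

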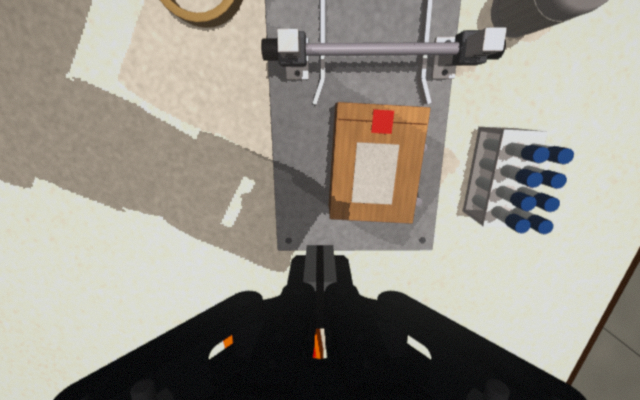

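```bash
python3 - <<'E'
from g import *
z=np.load("pics/last.npz"); P=z['P']; Q=(P-G[:3,3])@G[:3,:3]*1000
v,u=np.mgrid[:400,:640]
ok=(v<245)
# board left edge: for x bins max y of z 8..16 pts
b=(abs(Q[...,2]-12)<4)&ok
q=Q[b]
print("med board z",np.median(q[:,2]))
for k in range(-215,20,20):
    m=abs(q[:,0]-k)<10; print(k,np.round([np.percentile(q[m,1],.5),np.percentile(q[m,1],99.5)],1),end=' ; ')
print()
for k in (-70,80,90,100,60):
    m=(abs(q[:,1]-k)<10); print(k,np.round(np.percentile(q[m,0],.3),1),end='; ')
# bar
b=(Q[...,2]>72)&(Q[...,2]<84)&(abs(Q[...,0])<20)&(abs(Q[...,1])<60)&ok; q=Q[b]; print("\nbar n",len(q),np.polyfit(q[:,1],q[:,0],1),np.median(q[:,2]))
# rails
for s in (-53,51):
    b=(Q[...,2]>22)&(Q[...,2]<33)&(abs(Q[...,1]-s)<14)&(Q[...,0]<120)&(Q[...,0]>-60)&ok; q=Q[b]
    for k in range(-50,100,15):
        m=abs(q[:,0]-k)<7
        if m.sum()>5: print(k,np.round(np.percentile(q[m,1],[3,97]),1),end=' ')
    print()
# carton left/right top edges
b=(abs(Q[...,2]-62)<4)&ok&(Q[...,0]<-40)&(abs(Q[...,1])<70); q=Q[b]
for k in range(-165,-50,15):
    m=abs(q[:,0]-k)<5; print(k,np.round(np.percentile(q[m,1],[.5,99.5]),1),end=' ')
E
```

```text
med board z 12.167558103859584
-215 [-89. 108.] ; -195 [-89.  107.8] ; -175 [-145.5  108.2] ; -155 [-148.6  108.3] ; -135 [-149.   108.4] ; -115 [-149.7  108.6] ; -95 [-149.8  108.8] ; -75 [-152.8  108.8] ; -55 [-89.2 108.7] ; -35 [-88.7 108.3] ; -15 [-85.8 108.7] ; 5 [-66.3 107.6] ; 
-70 -216.6; 80 -216.5; 90 -216.5; 100 -216.4; 60 -216.3; 
bar n 1752 [-0.00589518 -1.70331858] 77.35851311163799
-50 [-63.2 -59.2] -35 [-61.6 -54.2] -20 [-56. -51.] -5 [-54.9 -51. ] 10 [-55.2 -51. ] 25 [-55.  -50.9] 40 [-54.9 -50.7] 55 [-54.5 -50.8] 
-50 [37.1 60.6] -35 [52.1 58.8] -20 [49.  53.4] -5 [49.1 52.1] 10 [49.1 52.1] 25 [49.1 52.1] 40 [49.2 52.1] 55 [49.2 52.1] 
-165 [-45.4  42.3] -150 [-46.3  42.7] -135 [-47.1  41.8] -120 [-48.2  41. ] -105 [-48.9  40.1] -90 [-49.8  39.3] -75 [-50.4  38.5] -60 [-51.3  37.7]
```

```bash
python3 - <<'E'
import cv2
im=cv2.imread('pics/w6.png'); c=cv2.resize(im[130:230,340:440],None,fx=6,fy=6,interpolation=cv2.INTER_NEAREST)
for p,col in [((388.2,151.8),(0,255,0)),((385.2,198.4),(0,0,255))]: cv2.drawMarker(c,(int((p[0]-340)*6),int((p[1]-130)*6)),col,0,15)
cv2.imwrite('pics/w6z.png',c)
im=cv2.imread('pics/w11.png'); cv2.imwrite('pics/w11z.png',cv2.resize(im[80:260,300:480],None,fx=3.3,fy=3.3,interpolation=cv2.INTER_CUBIC))
E
```

```text
(no output)
```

View pics/w6z.png

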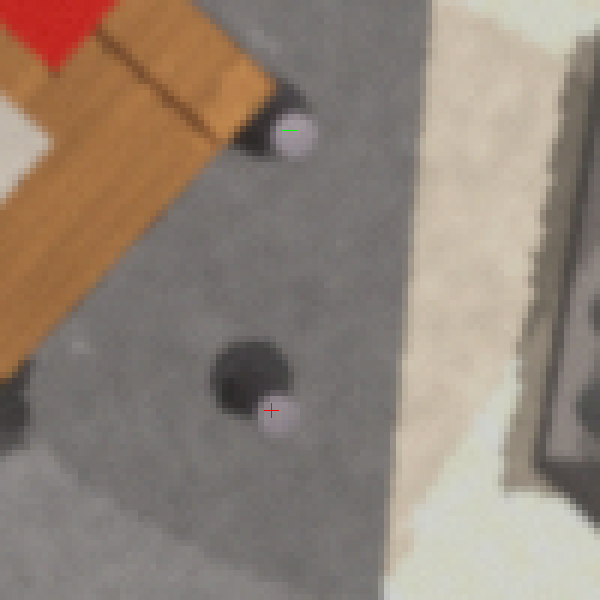

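View pics/w11z.png

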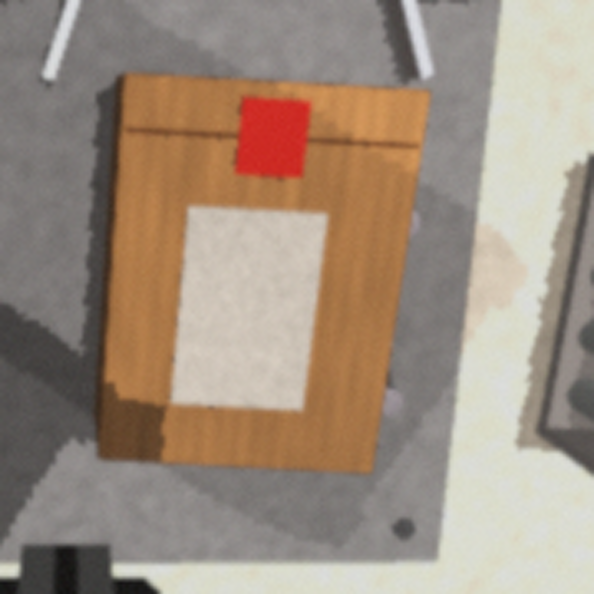

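Both pin tops (crop (413,222) and (392,400)) match the gauge frame. The carton is still about 3° off, with its side roughly 3 mm from the rear pin. I'll push again closer to the rear corner.

```bash
python3 - <<'E'
from g import *
T=where(); C=plan(T,tool(wor([-.153,.072,.11]),yaw)); C=plan(C,tool(wor([-.153,.072,.032]),yaw))
E
```

```text
t 16.45 tcp [ 0.565  -0.1315  0.2269] gauge [-126.5   53.7  226.9] F [-0.4 -0.8 -0.3] w -0.0002 j [-0.342  0.432  1.676 -0.     1.036 -0.525]
3 39 -9 -6 0 0 0; 39 -9 -6 0 0 0; 39 -9 -6 0 0 0
end err (array([-0.1,  0.3, -0.1]), array([-0.002, -0.002, -0.001]))
2 39 0 0 0 0 0; 39 0 0 0 0 0
end err (array([-0.1,  0.2,  0.1]), array([-0.002, -0.002, -0.001]))
```

Request:
arm_command(
  targets="39 -9 -6 0 0 0; 39 -9 -6 0 0 0; 39 -9 -6 0 0 0; 39 0 0 0 0 0; 39 0 0 0 0 0; 0 0 0 0 0 0; 0 0 6 0 0 0; 0 0 5 0 0 0; 0 0 0 0 0 0",
)

```text
time_s: 17.35
eef_pos: [0.5651, -0.1595, 0.0353]
ee_rot: [-0.579, 1.567, -0.396]
wrist_force: [-0.3, 0.4, 0.4]
grip_width: 0.0003
```

Request:
arm_command(
  targets="0 -1 3 0 0 0; 0 -2 3 0 0 0; 0 -2 2 0 0 0; 0 0 0 0 0 0",
)

```text
time_s: 17.75
eef_pos: [0.5716, -0.1629, 0.0336]
ee_rot: [2.771, 1.569, 2.954]
wrist_force: [-5.9, -0.5, 4.0]
grip_width: -0.0001
```

```bash
python3 look.py w12
```

```text
t 17.75 tcp [ 0.5716 -0.1629  0.0336] gauge [-158.6   52.9   33.6] F [-5.9 -0.5  4. ] w -0.0001 j [-3.890e-01  7.040e-01  1.796e+00 -1.000e-03  6.430e-01 -5.710e-01]
top z 62.28318173551579 n 74276 ((-108.57148742675781, 7.110416412353516), (117.896240234375, 120.45763397216797), 89.68817901611328)
[[-169.10000610351562, -51.5], [-48.70000076293945, -52.20000076293945], [-48.0, 65.69999694824219], [-168.5, 66.4000015258789]]
pf [572.6 126.1]
pr [542.4 253.8]
bl [ 247.1 -247.1]
br [ 826.5 -249.5]
```

View pics/w12.png

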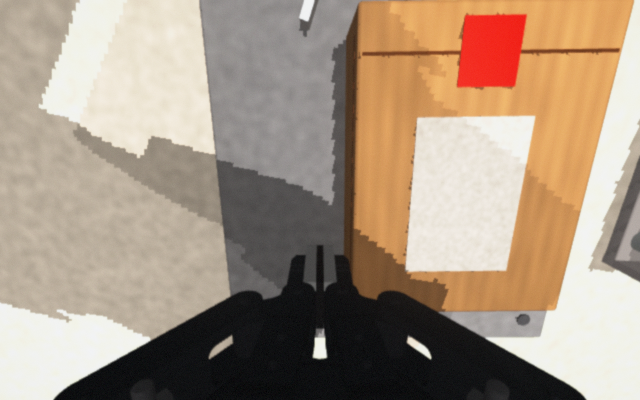

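Request:
arm_command(
  targets="0 0 -6 0 0 0; 0 0 -8 0 0 0; -20 0 -8 0 0 0; -45 0 0 0 0 0; -45 0 5 0 0 0; -45 5 5 0 0 0; -45 5 5 0 0 0; -30 5 5 0 0 0; 0 0 0 0 0 0; 0 0 0 0 0 0",
)

```text
time_s: 18.8
eef_pos: [0.5671, -0.1483, 0.2633]
ee_rot: [-0.624, 1.57, -0.441]
wrist_force: [-0.4, 0.1, -0.5]
grip_width: -0.0
```

```bash
python3 look.py w13;  python3 - <<'E'
from g import *
T=where(); C=plan(T,tool(wor([-.20,-.005,.30]),yaw))
E
```

```text
t 18.8 tcp [ 0.5671 -0.1483  0.2633] gauge [-143.4   54.6  263.3] F [-0.4  0.1 -0.5] w -0.0 j [-0.368  0.405  1.616 -0.     1.12  -0.552]
top z 62.282689008673955 n 8815 ((-108.3570556640625, -5.462532043457031), (120.26494598388672, 89.85938262939453), 0.6372931599617004)
[[-169.0, 38.79999923706055], [-168.0, -51.099998474121094], [-47.70000076293945, -49.70000076293945], [-48.70000076293945, 40.099998474121094]]
pf [414.2 127.4]
pr [409.7 178.2]
bl [303.2  34.6]
br [447.4  34.3]
t 18.85 tcp [ 0.5668 -0.1484  0.2623] gauge [-143.4   54.9  262.3] F [-0.  -0.1  0.2] w 0.0 j [-0.369  0.406  1.617 -0.     1.12  -0.552]
3 -13 -19 20 0 0 0; -12 -19 20 0 0 0; -13 -18 20 0 0 0
end err (array([ 0.3, -0.4, -0. ]), array([-0.002, -0.001, -0.001]))
```

View pics/w13.png

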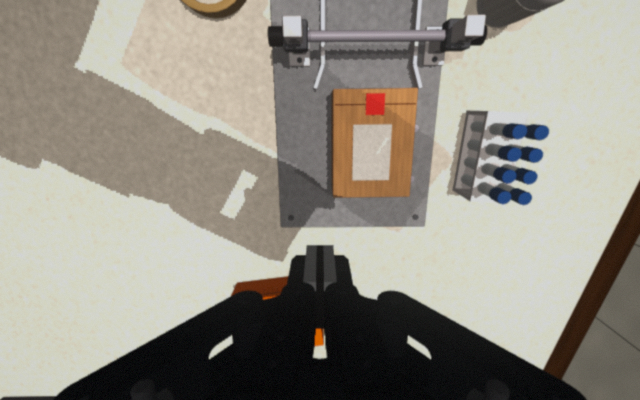

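The carton is square against both pins: its side is at y -49.7 at the front and -51.1 at the rear. The bar leaves no room for a vertical hand, so I'll tilt the tool forward to reach under it. I'll try that high up, clear of everything.

Request:
arm_command(
  targets="-13 -19 20 0 0 0; -12 -19 20 0 0 0; -13 -18 20 0 0 0; 0 0 0 0 0 0.1; 0 0 0 0 0 0.1; 0 0 0 0 0 0.1; 0 0 0 0 0 0; 0 0 0 0 0 0",
  gripper=0.55,
)

```text
time_s: 19.65
eef_pos: [0.6364, -0.1931, 0.2996]
ee_rot: [1.578, 1.272, 1.76]
wrist_force: [-0.3, 0.0, -1.2]
grip_width: 0.0469
```

```bash
python3 -c "
from g import *
T=where(); print(np.round(T[:3,:3],3)); print(rel(T,tool(wor([-.20,-.005,.30]),yaw,.3)))"
```

```text
t 19.65 tcp [ 0.6364 -0.1931  0.2996] gauge [-200.2   -5.2  299.6] F [-0.3  0.  -1.2] w 0.0469 j [-0.483  0.565  1.269  0.233  1.499 -0.704]
[[-0.055 -0.172  0.984]
 [ 0.289  0.94   0.181]
 [-0.956  0.294 -0.002]]
(array([-0.4,  0.3, -0.2]), array([-0.004, -0.001,  0.001]))
```

Request:
arm_command(
  targets="0 0 0 0 0 0.11; 0 0 0 0 0 0.11; 0 0 0 0 0 0.11; 0 0 0 0 0 0.11; 0 0 0 0 0 0.11; 0 0 0 0 0 0.11; 0 0 0 0 0 0; 0 0 0 0 0 0",
)

```text
time_s: 20.45
eef_pos: [0.6368, -0.192, 0.3007]
ee_rot: [1.572, 0.615, 1.755]
wrist_force: [-0.4, 0.8, -0.7]
grip_width: 0.0468
```

```bash
python3 - <<'E'
from g import *
T=where(); print(rel(T,tool(wor([-.20,-.005,.30]),yaw,.96)))
for n in ["side","scene","wrist"]:
    im,d,K,W=look(n); cv2.imwrite(f"pics/{n}14.png",im[:,:,::-1])
E
```

```text
t 20.45 tcp [ 0.6368 -0.192   0.3007] gauge [-199.2   -5.8  300.7] F [-0.4  0.8 -0.7] w 0.0468 j [-0.616  0.762  1.137  0.659  1.948 -0.781]
(array([-0.2, -1.1, -0.8]), array([-0.002,  0.001,  0.004]))
```

View pics/side14.png

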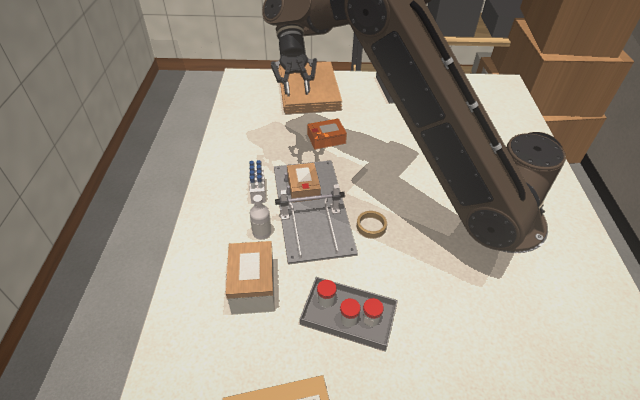

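View pics/scene14.png

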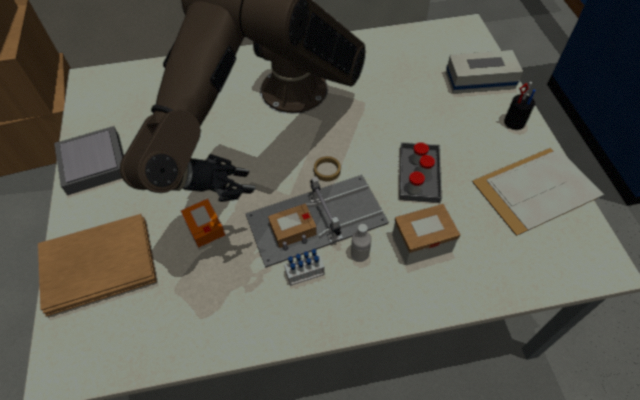

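View pics/wrist14.png

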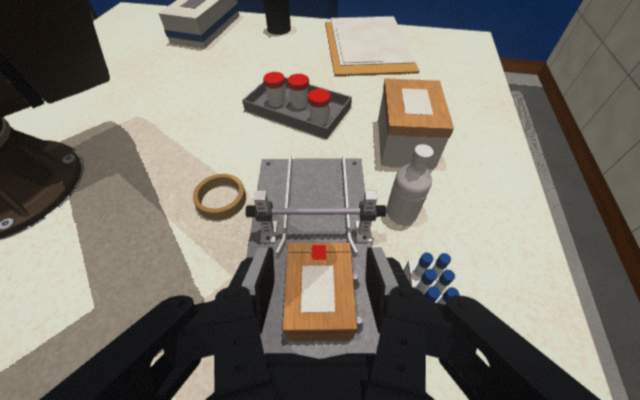

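Tilting works: the hand points forward and down with the camera on top. All three pots stand in the tray, and the carton lies along the pins. I'll lower behind it.

```bash
python3 - <<'E'
from g import *
T=where(); C=plan(T,tool(wor([-.21,-.005,.06]),yaw,.96),40); C=plan(C,tool(wor([-.21,-.005,.026]),yaw,.96),20)
plan(C,tool(wor([-.11,-.005,.026]),yaw,.96),15)
E
```

```text
t 20.6 tcp [ 0.6368 -0.1917  0.3023] gauge [-198.8   -5.9  302.3] F [-0.5  1.1  0.2] w 0.0473 j [-0.616  0.76   1.136  0.66   1.95  -0.781]
7 19 -29 0 0 0 0; 18 -29 0 0 0 0; 19 -30 0 0 0 0; 19 -29 -1 0 0 0; 18 -29 0 0 0 0; 19 -29 0 0 0 0; 19 -29 0 0 0 0
end err (array([-0.4, -0.4, -0.2]), array([0.   , 0.001, 0.004]))
2 10 -14 0 0 0 0; 9 -14 0 0 0 0
end err (array([ 0.2, -0.2, -0.2]), array([0.   , 0.001, 0.004]))
7 12 8 0 0 0 0; 11 8 0 0 0 0; 12 9 0 0 0 0; 12 8 0 0 0 0; 12 8 0 0 0 0; 11 8 0 0 0 0; 12 8 0 0 0 0
end err (array([-0.1,  0.5, -0.3]), array([0.   , 0.001, 0.004]))
```

Request:
arm_command(
  targets="19 -29 0 0 0 0; 18 -29 0 0 0 0; 19 -30 0 0 0 0; 19 -29 -1 0 0 0; 18 -29 0 0 0 0; 19 -29 0 0 0 0; 19 -29 0 0 0 0; 0 0 0 0 0 0; 0 0 0 0 0 0",
)

```text
time_s: 21.5
eef_pos: [0.6378, -0.202, 0.0602]
ee_rot: [1.57, 0.612, 1.754]
wrist_force: [-0.0, 0.4, 1.9]
grip_width: 0.0475
```

```bash
python3 - <<'E'
from g import *
T=where(); plan(T,tool(wor([-.21,-.005,.026]),yaw,.96),20)
for n in ["side","wrist"]:
    im,d,K,W=look(n); 
    if n=="side": im=cv2.resize(im[20:220,200:440],None,fx=3,fy=3)
    cv2.imwrite(f"pics/{n}15.png",im[:,:,::-1])
E
```

```text
t 21.5 tcp [ 0.6378 -0.202   0.0602] gauge [-209.2   -5.    60.2] F [-0.   0.4  1.9] w 0.0475 j [-0.626  1.019  1.251  0.603  1.655 -1.013]
2 10 -14 0 0 0 0; 9 -14 0 0 0 0
end err (array([ 0. , -0.4, -0. ]), array([-0.   ,  0.001,  0.001]))
```

View pics/side15.png

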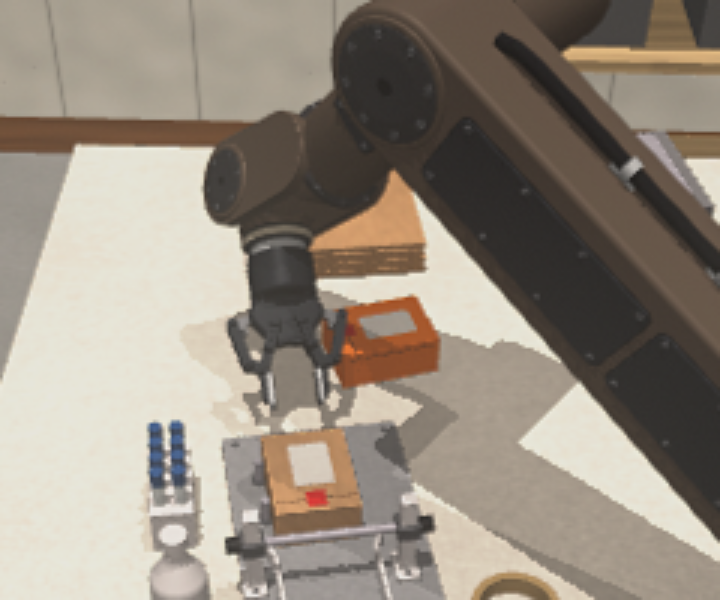

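View pics/wrist15.png

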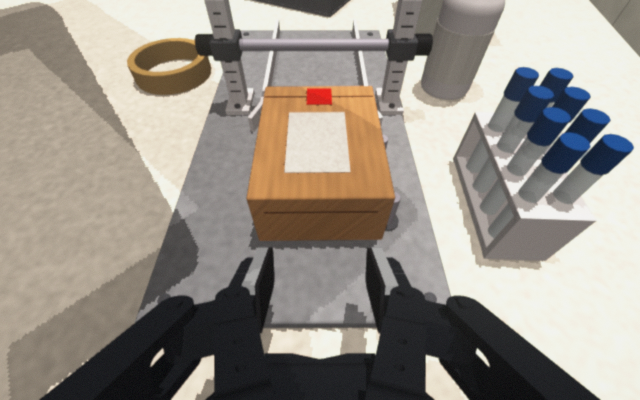

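Request:
arm_command(
  targets="10 -14 0 0 0 0; 9 -14 0 0 0 0; 0 0 0 0 0 0; 12 8 0 0 0 0; 11 8 0 0 0 0; 8 6 0 0 0 0; 8 6 0 0 0 0; 8 6 0 0 0 0; 0 0 0 0 0 0",
)

```text
time_s: 22.5
eef_pos: [0.6269, -0.1443, 0.0264]
ee_rot: [1.571, 0.61, 1.755]
wrist_force: [0.4, -1.3, 0.4]
grip_width: 0.0472
```

```bash
python3 look.py w16
```

```text
t 22.5 tcp [ 0.6269 -0.1443  0.0264] gauge [-150.5   -4.8   26.4] F [ 0.4 -1.3  0.4] w 0.0472 j [-0.572  1.021  1.371  0.639  1.534 -1.052]
top z 62.27937469368784 n 25831 ((-87.152099609375, -5.489006042480469), (89.79096221923828, 121.18717956542969), 89.821533203125)
[[-147.89999389648438, -50.20000076293945], [-26.700000762939453, -50.599998474121094], [-26.399999618530273, 39.20000076293945], [-147.60000610351562, 39.599998474121094]]
pf [403.3 157.8]
pr [424.3 245.9]
bl [211.9  34.9]
br [412.7  34.9]
```

View pics/w16.png

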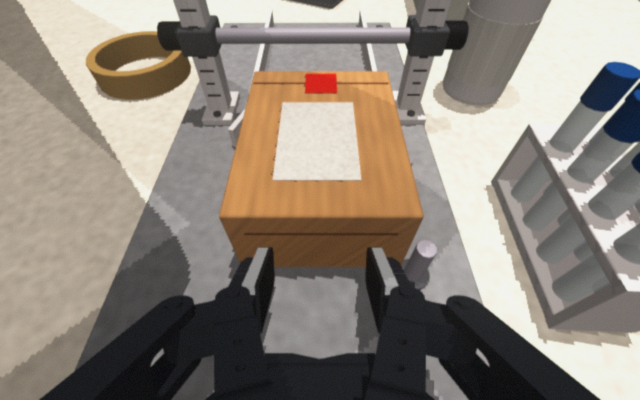

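Request:
arm_command(
  targets="8 6 -1 0 0 0; 8 5 0 0 0 0; 8 6 -1 0 0 0; 8 6 0 0 0 0; 8 5 0 0 0 0; 0 0 0 0 0 0",
)

```text
time_s: 23.15
eef_pos: [0.6158, -0.0965, 0.0262]
ee_rot: [1.571, 0.61, 1.755]
wrist_force: [0.8, -0.5, -0.4]
grip_width: 0.0472
```

```bash
python3 look.py w17
```

```text
t 23.15 tcp [ 0.6158 -0.0965  0.0262] gauge [-101.4   -2.8   26.2] F [ 0.8 -0.5 -0.4] w 0.0472 j [-0.524  0.991  1.466  0.676  1.464 -1.066]
top z 62.2833121334999 n 24371 ((-45.11724853515625, -3.5477828979492188), (107.31831359863281, 89.9532470703125), 0.05061434209346771)
[[-98.80000305175781, 41.400001525878906], [-98.69999694824219, -48.599998474121094], [8.600000381469727, -48.5], [8.5, 41.5]]
pf [423.9 226.4]
pr [456.9 358.9]
bl [197.8  72.1]
br [431.5  71.9]
```

View pics/w17.png

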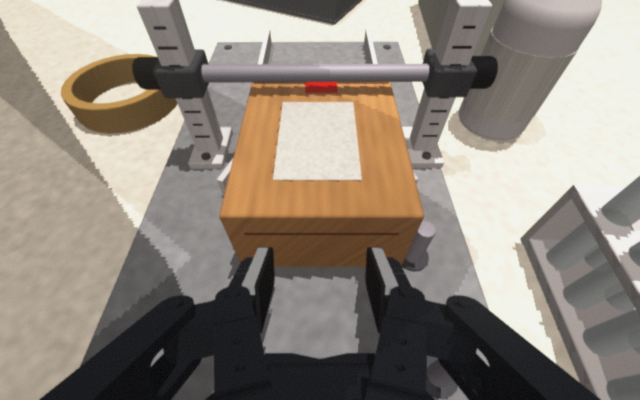

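Request:
arm_command(
  targets="8 6 0 0 0 0; 8 5 0 0 0 0; 8 6 0 0 0 0; 8 6 0 0 0 0; 8 5 0 0 0 0; 8 6 0 0 0 0; 8 6 0 0 0 0; 8 5 0 0 0 0; 0 0 0 0 0 0",
)

```text
time_s: 24.1
eef_pos: [0.6015, -0.0197, 0.0263]
ee_rot: [1.571, 0.61, 1.755]
wrist_force: [-0.6, 0.4, -0.8]
grip_width: 0.0468
```

```bash
python3 look.py w18; python3 - <<'E'
from g import *
im,d,K,W=look("side"); cv2.imwrite("pics/side18.png",cv2.resize(im[60:280,200:440],None,fx=2.7,fy=2.7)[:,:,::-1])
E
```

```text
t 24.1 tcp [ 0.6015 -0.0197  0.0263] gauge [-23.3  -2.8  26.3] F [-0.6  0.4 -0.8] w 0.0468 j [-0.436  0.954  1.588  0.749  1.365 -1.082]
top z 62.34494666078288 n 13082 ((58.13896179199219, -3.6867103576660156), (89.60430908203125, 83.60379028320312), 89.91302490234375)
[[16.299999237060547, -48.400001525878906], [99.9000015258789, -48.599998474121094], [100.0, 41.099998474121094], [16.399999618530273, 41.20000076293945]]
pf [471.1 417.1]
pr [552.1 742.8]
bl [155.2 165.9]
br [470.7 165.7]
```

View pics/w18.png

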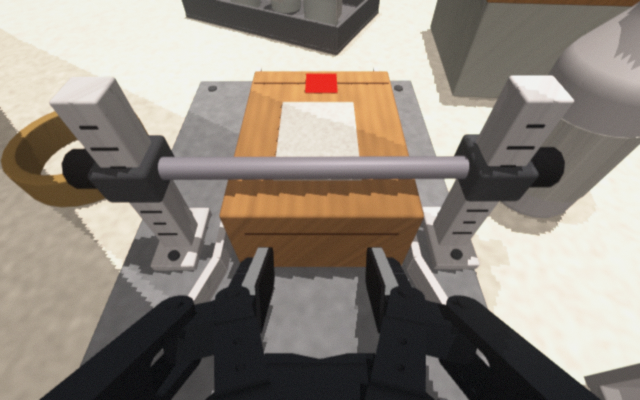

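View pics/side18.png

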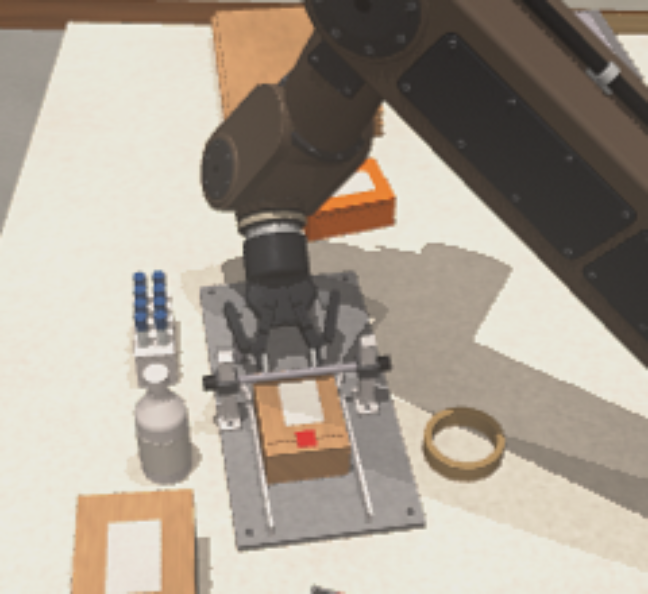

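Request:
arm_command(
  targets="8 5 0 0 0 0; 8 5 0 0 0 0; 7 5 0 0 0 0; 0 0 0 0 0 0",
)

```text
time_s: 24.6
eef_pos: [0.5964, 0.0073, 0.0253]
ee_rot: [1.572, 0.61, 1.756]
wrist_force: [0.5, 0.6, 0.2]
grip_width: 0.0466
```

```bash
python3 look.py w19
```

```text
t 24.6 tcp [0.5964 0.0073 0.0253] gauge [ 4.2 -2.8 25.3] F [0.5 0.6 0.2] w 0.0466 j [-0.402  0.945  1.625  0.779  1.332 -1.087]
top z 62.32613645237956 n 22487 ((69.94095611572266, -3.50457763671875), (89.76744842529297, 114.42669677734375), 89.92269134521484)
[[12.699999809265137, -48.29999923706055], [127.0999984741211, -48.5], [127.19999694824219, 41.29999923706055], [12.800000190734863, 41.5]]
pf [501.7 533.7]
pr [ 632.2 1054.5]
bl [130.9 215.3]
br [493.4 214.9]
```

View pics/w19.png

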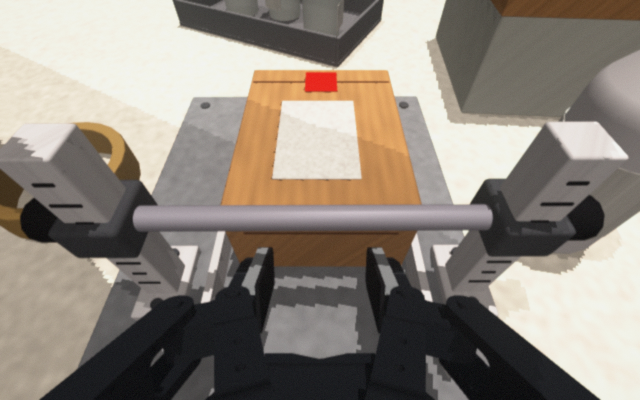

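Request:
arm_command(
  targets="4 3 0 0 0 0; 3 2 0 0 0 0; 0 0 0 0 0 0; -5 -3 0 0 0 0; -8 -6 0 0 0 0; -16 -11 0 0 0 0; -16 -11 0 0 0 0; -16 -11 0 0 0 0; -16 -11 0 0 0 0; 0 0 0 0 0 0; 0 0 0 0 0 0",
)

```text
time_s: 25.75
eef_pos: [0.6124, -0.0786, 0.026]
ee_rot: [1.571, 0.611, 1.752]
wrist_force: [-0.7, 0.5, -0.7]
grip_width: 0.0471
```

```bash
python3 look.py w20
```

```text
t 25.75 tcp [ 0.6124 -0.0786  0.026 ] gauge [-83.2  -2.7  26. ] F [-0.7  0.5 -0.7] w 0.0471 j [-0.505  0.981  1.498  0.693  1.438 -1.07 ]
top z 62.410507277681425 n 8222 ((80.17093658447266, -3.3394775390625), (109.1709213256836, 89.70823669433594), 0.10900431126356125)
[[25.5, 41.400001525878906], [25.700000762939453, -48.29999923706055], [134.8000030517578, -48.099998474121094], [134.6999969482422, 41.599998474121094]]
pf [432.5 258.9]
pr [472.4 416.9]
bl [189.6  89. ]
br [438.7  88.5]
```

View pics/w20.png

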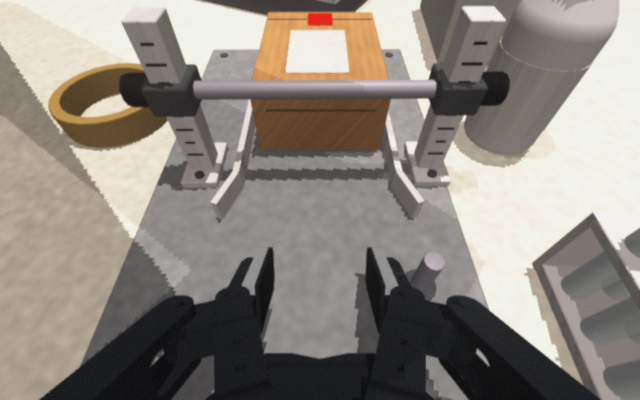

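Request:
arm_command(
  targets="-30 0 0 0 0 0; -38 5 0 0 0 0; -38 15 0 0 0 0; -35 25 0 0 0 0; -30 30 0 0 0 0; 0 0 0 0 0 0; 0 0 0 0 0 0; 0 0 0 0 0 0",
)

```text
time_s: 26.6
eef_pos: [0.6296, -0.1721, 0.1846]
ee_rot: [1.573, 0.609, 1.756]
wrist_force: [-0.6, -0.6, -0.0]
grip_width: 0.0467
```

```bash
python3 look.py w21; python3 - <<'E'
from g import *
ref=np.load("pics/side1.npz")['im']
im,d,K,W=look("side"); P=cloud(d,K,W); cv2.imwrite("pics/side21.png",im[:,:,::-1])
for l in ["pot","bottle","tape_roll","tube_rack","tall_carton","carton"]:
    for t in arm.trace(l,"side")[:4]:
        if t['conf']>.5: print(l,round(t['conf'],2),np.round(t['at']),np.round(np.nanmedian(P[t['region']],0),3))
hsv=cv2.cvtColor(im,cv2.COLOR_RGB2HSV); red=((hsv[...,0]<6)|(hsv[...,0]>174))&(hsv[...,1]>170)&(hsv[...,2]>70)
N,lab,st,ce=cv2.connectedComponentsWithStats(red.astype(np.uint8))
for i in range(1,N):
    if st[i,4]>60:
        p=P[lab==i]; print(ce[i],np.round(np.nanmedian(p[p[:,2]>np.nanmedian(p[:,2])-.004],0),4))
E
```

```text
t 26.6 tcp [ 0.6296 -0.1721  0.1846] gauge [-178.4   -2.4  184.6] F [-0.6 -0.6 -0. ] w 0.0467 j [-0.601  0.846  1.285  0.631  1.759 -0.913]
top z 62.39154436068822 n 3817 ((75.14921569824219, -3.3494110107421875), (89.9912109375, 117.09352111816406), 89.86031341552734)
[[16.5, -48.20000076293945], [133.60000610351562, -48.5], [133.8000030517578, 41.5], [16.700000762939453, 41.79999923706055]]
pf [369.1 247.7]
pr [375.5 303.8]
bl [257.  166.3]
br [377.6 166.1]
pot 0.82 [324. 294.] [0.542 0.316 0.066]
pot 0.65 [374. 313.] [0.43  0.365 0.066]
pot 0.58 [346. 307.] [0.485 0.367 0.066]
bottle 0.84 [261. 218.] [0.73  0.097 0.081]
tape_roll 0.89 [371. 216.] [0.408 0.055 0.019]
tape_roll 0.71 [324. 293.] [0.541 0.316 0.066]
tube_rack 0.63 [257. 180.] [ 0.759 -0.06   0.055]
tall_carton 0.93 [252. 277.] [0.733 0.305 0.1  ]
carton 0.78 [326. 138.] [ 0.543 -0.34   0.046]
carton 0.71 [308. 226.] [0.581 0.099 0.06 ]
[326.43103448 287.65086207] [0.5424 0.305  0.0678]
[349.90980392 306.92156863] [0.4844 0.358  0.0682]
[373.09163347 306.66533865] [0.4281 0.3555 0.0683]
```

View pics/side21.png

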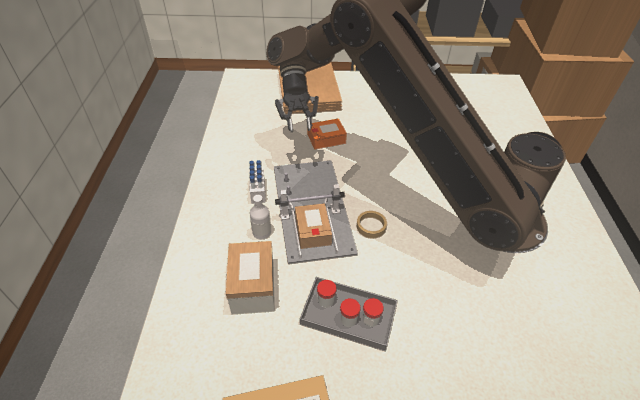

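View pics/w21.png

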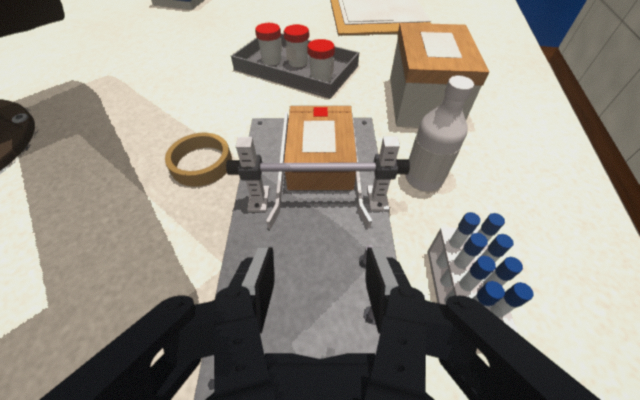

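The carton lies flat between the rails beyond the bar, all three pots stand upright in the tray, the bystanders are where they were, and the arm touches nothing. I'm handing in.

```bash
python3 -c "
from bench import arm
print(arm.finish_job())"
```

```text
the job is handed in; nothing more can be done
None
```

The job is handed in: the carton passed under the bar and lies flat between the exit rails, and the pot stands in the tray. No verdict was reported. The last pictures were taken at 26.6 s of the 61 s allowed.

- **Pot:** I lifted it by the cap and set it upright in the free end of the tray, at about (-58, -4) mm in the tray's frame. All three caps are level.
- **Squaring:** I swung the carton square with a push near its rear left corner. The first push wedged at about 3° off, with roughly 45 N at the wrist. A second push closer to the corner seated it, with its side at gauge y -49.7 mm at the front and -51.1 mm at the rear.
- **Push under the bar:** I tilted the tool about 55° forward so the fingers could reach under the bar. I then pushed with two fingertips, with wrist force near zero at each check.

**Last checks:**
- **Carton:** its front is about 134 mm past the bar, so its rear is about 14 mm past. It lies between y -48 and +42 mm, with its top level at 62 mm.
- **Bystanders:** the bottle, tape roll, tube rack, tall carton and other two pots were within a few millimetres of their first positions.
- **Disagreements:** the scene and side cameras differed by about 4 mm, and their outlines of the carton were poor once the arm was in view. I relied on the wrist camera, which puts the bar about 2 mm off in x, well within the margin.

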